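# Lock the pump rollers with snap rings in a cam-clamped carrier

### The job

Assemble the pump's roller carrier: first, while the red cam lever is still open, turn the adjusting nut until its red pointer stands at the green mark, then flip the cam lever fully over to clamp the carrier. Only then bring the parts: set every blue roller from its tray down on a spindle of its own and lock it with a snap ring - squeeze the ring's crossed eyes to spread it, pass it over the spindle's head and let it contract into the groove, flat on the roller. Leave the bottle, the stapler and the small carton undisturbed.

Things in the scene. Friction and masses are not known exactly. Their poses are not given: they have to be found in the camera images.
- fixture: Grey clamping fixture, bolted down. Base plate 145 x 280 x 10 mm; origin on the counter under the middle of the carrier's nest; its x axis points to the rear stop (away from the robot), y along the row of spindles (to the left), z up. In this frame: cam lever pivot at (-66,-30) mm, adjusting nut at (-66,+66) mm, rear stop (x = 36 to 46 mm) 34 mm high.
- nut (a joint): The steel adjusting nut on the front left of the fixture, turning about a vertical axis; 0 to 3.0 rad, growing clockwise seen from above (friction 0.05 N m). At 0 its red pointer points straight to the front (the fixture's -x). The lock force is right at 1.8 rad, where the pointer stands at the green mark of the white dial; one black tick is 0.3 rad. It starts at 0.4 to 1.1 rad.
- nut_grip (a point): Middle of the nut's upright wing, on the nut's axis, 35 mm above the counter. The wing is 44 mm long, 10 mm thick, from 19 to 45 mm above the counter; its length is the x axis of this point (which turns with the nut) and it is pinched across its thickness, along the point's y axis. The red pointer is at its -x end.
- lever (a joint): The red cam lever of the clamp, turning in the horizontal plane about a vertical axis: 0 = open, lever pointing to the front (fixture -x); grows anticlockwise seen from above to 1.5 rad = fully over, lever lying parallel to the carrier and pointing to the right (fixture -y). Friction 0.12 N m. Flipping it drives the steel jaw 5.8 mm against the carrier, which it pushes against the rear stop.
- lever_grip (a point): Middle of the upper half of the upright red grip pin at the end of the lever: a vertical cylinder 14 mm in diameter, its top 73 mm and the lever bar's top 41 mm above the counter; this point is 59 mm above the counter, 66 mm from the pivot.
- lever_pivot (a point): Point on the lever's vertical axis, at the height of lever_grip.
- carrier: Loose aluminium roller carrier of a pump head, 68 x 246 x 30 mm, 0.9 kg, lying on the fixture's base plate with 1 to 3 mm of play until clamped; axes about parallel to the fixture's, origin under its centre. Three steel spindles stand on it in a row along its y axis, 95 mm apart.
- spindle_1 (a point): On the axis of the left spindle, at the lower edge of its groove (20 mm above the carrier's top, 60 mm above the counter). The spindle is 22 mm thick below this point; the groove is 16 mm thick and 8.5 mm high; above it is a tapered head, 22 mm at its foot, 9 mm at its top, which is 17.5 mm above this point. Axes parallel to the carrier's.
- roller_1: Blue plastic pump roller, a ring 42 mm outside, 26 mm bore, 20 mm high, 50 g; lies flat, either way up, in the roller tray at the start; origin on its axis at its underside. Fits any spindle. May be absent.
- spindle_2 (a point): On the axis of the middle spindle, at the lower edge of its groove (20 mm above the carrier's top, 60 mm above the counter). The spindle is 22 mm thick below this point; the groove is 16 mm thick and 8.5 mm high; above it is a tapered head, 22 mm at its foot, 9 mm at its top, which is 17.5 mm above this point. Axes parallel to the carrier's.
- roller_2: Blue plastic pump roller, a ring 42 mm outside, 26 mm bore, 20 mm high, 50 g; lies flat, either way up, in the roller tray at the start; origin on its axis at its underside. Fits any spindle. May be absent.
- spindle_3 (a point): On the axis of the right spindle, at the lower edge of its groove (20 mm above the carrier's top, 60 mm above the counter). The spindle is 22 mm thick below this point; the groove is 16 mm thick and 8.5 mm high; above it is a tapered head, 22 mm at its foot, 9 mm at its top, which is 17.5 mm above this point. Axes parallel to the carrier's.
- roller_3: Blue plastic pump roller, a ring 42 mm outside, 26 mm bore, 20 mm high, 50 g; lies flat, either way up, in the roller tray at the start; origin on its axis at its underside. Fits any spindle. May be absent.
- ring_1: Dark steel snap ring of two hinged spring halves, 6 mm thick, 34 g, lying flat, eyes up. Origin: middle of the opening when contracted (17 mm wide), on the underside; +x points to the hinge (20 mm away, radius 5 mm), -x to the two crossed eyes: yellow vertical pins, 8 mm thick, tops 34 mm above the underside, at (-28,+27) and (-28,-27) mm when contracted, 62 mm over both.
- ring_1_a (a joint): Spread of ring_1: 0 contracted, 0.42 rad full. Squeezing its pins together along y spreads it (4 N to start, 9 N to the hard stop; grip with 20 to 30 N, 8 mm or more above the underside: crossed arms move there). Fully spread, pins at (-35,+5), (-35,-5) mm, 18 mm over both; the jaws clear a 28 mm circle centred at (-1.5,0) mm, 33 mm from the pins. Let go, it contracts.
- ring_2: Dark steel snap ring of two hinged spring halves, 6 mm thick, 34 g, lying flat, eyes up. Origin: middle of the opening when contracted (17 mm wide), on the underside; +x points to the hinge (20 mm away, radius 5 mm), -x to the two crossed eyes: yellow vertical pins, 8 mm thick, tops 34 mm above the underside, at (-28,+27) and (-28,-27) mm when contracted, 62 mm over both.
- ring_2_a (a joint): Spread of ring_2: 0 contracted, 0.42 rad full. Squeezing its pins together along y spreads it (4 N to start, 9 N to the hard stop; grip with 20 to 30 N, 8 mm or more above the underside: crossed arms move there). Fully spread, pins at (-35,+5), (-35,-5) mm, 18 mm over both; the jaws clear a 28 mm circle centred at (-1.5,0) mm, 33 mm from the pins. Let go, it contracts.
- ring_3: Dark steel snap ring of two hinged spring halves, 6 mm thick, 34 g, lying flat, eyes up. Origin: middle of the opening when contracted (17 mm wide), on the underside; +x points to the hinge (20 mm away, radius 5 mm), -x to the two crossed eyes: yellow vertical pins, 8 mm thick, tops 34 mm above the underside, at (-28,+27) and (-28,-27) mm when contracted, 62 mm over both.
- ring_3_a (a joint): Spread of ring_3: 0 contracted, 0.42 rad full. Squeezing its pins together along y spreads it (4 N to start, 9 N to the hard stop; grip with 20 to 30 N, 8 mm or more above the underside: crossed arms move there). Fully spread, pins at (-35,+5), (-35,-5) mm, 18 mm over both; the jaws clear a 28 mm circle centred at (-1.5,0) mm, 33 mm from the pins. Let go, it contracts.
- tray: Pale green shallow parts tray, fixed, 190 x 290 mm; floor 3 mm, rim 8 mm above the counter; origin under its centre. The snap rings lie in it.
- roller_tray: Small pale green shallow tray, fixed, 100 x 190 mm; floor 3 mm, rim 8 mm above the counter; origin under its centre. The rollers lie in it.
- bottle_small: Bystander: white plastic bottle with a yellow cap, 42 mm wide and 62 mm tall, near the front edge of the counter, origin under its centre; must be left where it is.
- stapler: Bystander: red and black desk stapler, 118 x 32 x 46 mm, to the left of the ring tray, origin under its middle; must be left where it is.
- slides: Bystander: small white and blue-green carton, 60 x 85 x 34 mm, to the right of the fixture, origin under its centre; must be left where it is.

How it is judged:
By the outcome, as a careful person would: the job done as asked, in the order asked, and still so for the second after the job is handed in, with the robot touching nothing.
Of roller_1, roller_2, roller_3 only 2 to 3 are there at a start; the rules pass over those that are not, and their reading is None.
At some moment in a run one of ring_1, ring_2, ring_3, roller_1, roller_2, roller_3 may be knocked a few centimetres aside while the robot is not near it.
It also fails if it takes over 210 s, if anything falls off the work surface, if the arm or the gripper's body presses on something with over 40 N, if the wrist force passes 120 N, or if a joint passes its speed limit or range.

### The arm

A 7-joint arm with a two-finger parallel gripper is mounted at the origin on a cart in front of the work surface, level with it; the furniture and walls round the work are solid. World frame = base frame: x ahead of the robot, y to its left, z up, the work surface at z = 0. Lengths are in m, angles in rad, forces in N, time in s.
With the tool pointing down it reaches from about 0.35 to 0.9 m from the base axis. Payload 8.1 kg.
Tool frame: the origin (TCP) lies at the very end of the fingers, on their centre line; the grasp point (between the pads) lies 19 mm behind it (arm.tcp_to_grasp is the z of the grasp point in the tool frame, in m); z points along the fingers, y is the line along which they close (so a half turn about z gives the same grasp; the last joint's range is limited). The gripper opens to 92 mm and grips with 3 to 60 N. Pads are 19 mm wide; open, the fingers measure 130 mm over their backs; the gripper's body (75 mm by 190 mm) begins 47 mm behind the grasp point.
Start: joints at [1.046, 0.434, 0.025, 1.573, -0.012, 1.134, -0.075], TCP at [0.256, -0.57, 0.227] pointing down, gripper open.
Joint ranges: [-2.62, 2.62], [-0.44, 2.09], [-1.27, 1.32], [0.08, 2.57], [-1.32, 4.46], [0.12, 2], [-2.74, 2.74]. Speed limits (rad/s): [2.22, 2.22, 3.01, 3.01, 3.14, 3.14, 3.14].

### API

Orientations are given as a rotation vector (axis times angle).
In Python, from cell import readout, vision, sign_off, arm gives the robot as it stands. The module is installed in compiled form; this text tells all that it offers.
- The arm moves only by the shell command python3 -m creep 'ROWS' [FORCE]. ROWS is JSON, a list of rows, each a list of 5 numbers: the shift along the tool's x, y, z in units of 4 cm (1.0 is 4 cm), then the turn about the tool's z in units of 4 degrees (1.0 is 4 degrees), then the opening, from 0 (shut) to 1 (fully open). A call has 1 to 12 rows; each row shifts and turns the commanded pose from where the row before left it, along the tool's axes as they then stand; what a row does not reach is not made up. A row lasts 1/8 s, in which the tool goes at most 62.5 mm and 10.7 degrees, less where a joint would pass 70% of its speed; a pose out of reach is approached as far as the arm can. A call with a number of a shift or a turn outside -1 to 1 is refused whole. A call with a gripper value outside its range is refused whole. The fingers move at their own pace and stop on an object; FORCE is the grip in N (left out, the last holds). Time passes only in rows, so rows that do not move let the fingers close. It gives the time, the measured TCP pose, the force, the opening and the grip force at its end, in the units of the state.
- readout.observe(): the state, without advancing time (a new reading comes with each control period).
- vision.get_image(name): name is "scene" or "top"; returns a dict with "pixels" (420x560x3 uint8, blue, green, red), "z_map" (420x560 float32, m along the optical axis (not along the pixel's ray), 0 where there is no reading), "camera_matrix" (3x3 intrinsics, pixels), "position" and "rotation" of the camera in the world. Camera axes: x right, y up, looking along -z (the intrinsics and any distortion apply to the point x, -y, -z); pixel columns grow to the right and rows downward; lengths in m; the calibration is good to about 2 mm. A picture is of the moment at which its call begins.
- sign_off(): hands the job in; it is judged then, once.
The state is a dict: "clock": time; "joints": joint angles; "dq": joint speeds; "joint_efforts": joint torques, N m; "position": TCP position; "ee_rot": TCP orientation; "force": force on the tool from outside, world axes, zero at the start; "ft_torque": the same for the moment, N m; "width": opening from 0.0 (shut) to 1.0 (fully open); "gripper_force": force on a finger pad.
Only numpy, scipy, OpenCV 4.12 (cv2) and the standard library are available. Lean on these libraries where they do the work, as an engineer would, in place of code of your own. Each camera call takes 0.05 s, during which the arm holds its last target. There are 200 camera calls.

## Working session

There is one attempt and no reset: what is moved stays moved. The work goes in short steps, Python scripts to look and compute and a shell command to move; the robot and the scene stay as the last step left them, time stands still between calls to the robot, and variables do not carry over. Pictures are saved under pics/ and viewed, at most 14 in all, crops included, and the job is handed in when it is done.

```bash
mkdir -p pics; cat > h.py <<'E'
import numpy as np, cv2
from cell import readout, vision, sign_off, arm
from scipy.spatial.transform import Rotation as R
def shot(n,f=None):
    im=vision.get_image(n); np.savez(f'{n}.npz',**im)
    if f: cv2.imwrite(f'pics/{f}.png',im['pixels'])
    return im
def load(n): return dict(np.load(f'{n}.npz'))
def pt(im,u,v,z=None):
    K=im['camera_matrix']; P=np.array(im['position']); r=np.array(im['rotation'])
    if r.shape!=(3,3): r=R.from_rotvec(r).as_matrix() if r.size==3 else R.from_quat(r).as_matrix()
    d=r@np.array([(u-K[0,2])/K[0,0],-(v-K[1,2])/K[1,1],-1.])
    s=im['z_map'][int(round(v)),int(round(u))] if z is None else (z-P[2])/d[2]
    return P+d*s
E
python3 - <<'E'
from h import *
s=readout.observe(); print({k:np.round(v,3) for k,v in s.items()}, arm.tcp_to_grasp)
for n in('scene','top'):
    im=shot(n,n+'0'); print(n,im['camera_matrix'],im['position'],im['rotation'])
E
```

```text
{'clock': np.float64(0.0), 'joints': array([ 1.046,  0.435,  0.025,  1.574, -0.012,  1.134, -0.075]), 'dq': array([-0.   ,  0.   , -0.   , -0.001,  0.   , -0.   , -0.   ]), 'joint_efforts': array([-2.0000e-03, -6.6784e+01,  9.8500e-01, -3.1446e+01, -6.0000e-02,
        4.3000e-02,  0.0000e+00]), 'position': array([ 0.256, -0.57 ,  0.226]), 'ee_rot': array([-3.071e+00, -6.570e-01,  1.000e-03]), 'force': array([0.483, 0.733, 0.757]), 'ft_torque': array([ 0.027, -0.004,  0.038]), 'gripper_force': np.float64(0.0), 'width': np.float64(1.0)} -0.0188
scene [[398.58376022   0.         279.74392615]
 [  0.         398.58376022 206.85423118]
 [  0.           0.           1.        ]] [0.01426951 1.00602498 0.65230254] [ 0.33548984 -1.4474592  -2.35023604]
top [[405.51452362   0.         277.34893901]
 [  0.         405.51452362 208.23218422]
 [  0.           0.           1.        ]] [ 0.33681064 -0.02830311  1.49545088] [ 0.10167472 -0.09983291 -1.54699973]
```

View pics/scene0.png

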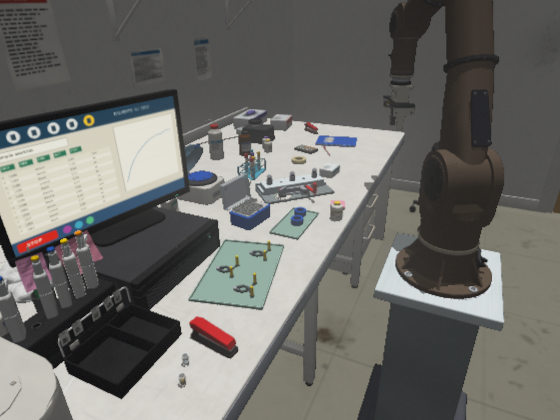

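View pics/top0.png

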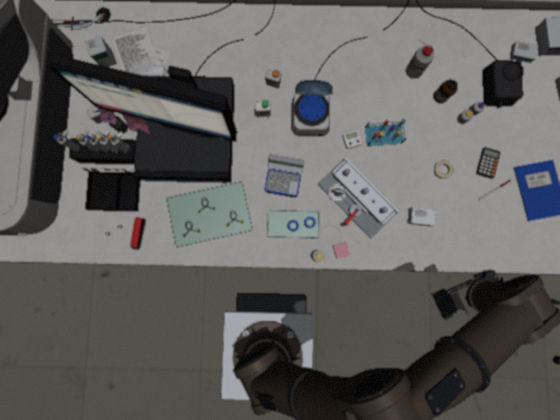

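The top view shows the ring tray around (210,213) with three rings, and the roller tray around (293,224) with two rollers. The fixture is rotated around (357,195), with red lever at (350,215) and nut at about (336,195). Next I'll enlarge both views.

```bash
python3 - <<'E'
from h import *
t=load('top')['pixels']; s=load('scene')['pixels']
c=lambda im,u,v,w,h,k:cv2.resize(im[v:v+h,u:u+w],None,fx=k,fy=k,interpolation=cv2.INTER_CUBIC)
cv2.imwrite('pics/c1.png',c(t,260,145,160,120,5))
cv2.imwrite('pics/c2.png',c(s,190,145,170,110,4.7))
a=c(t,160,175,100,75,6);cv2.imwrite('pics/c3.png',a)
E
```

```text
(no output)
```

View pics/c1.png

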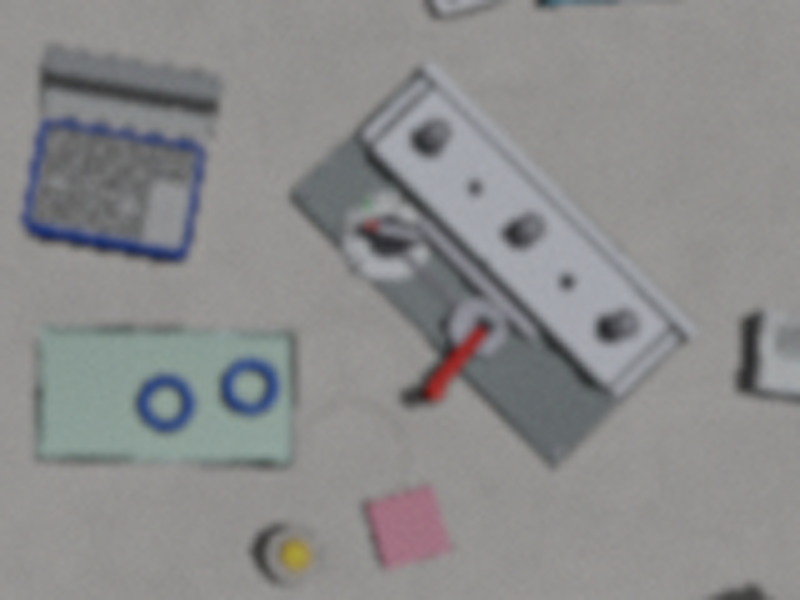

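View pics/c2.png

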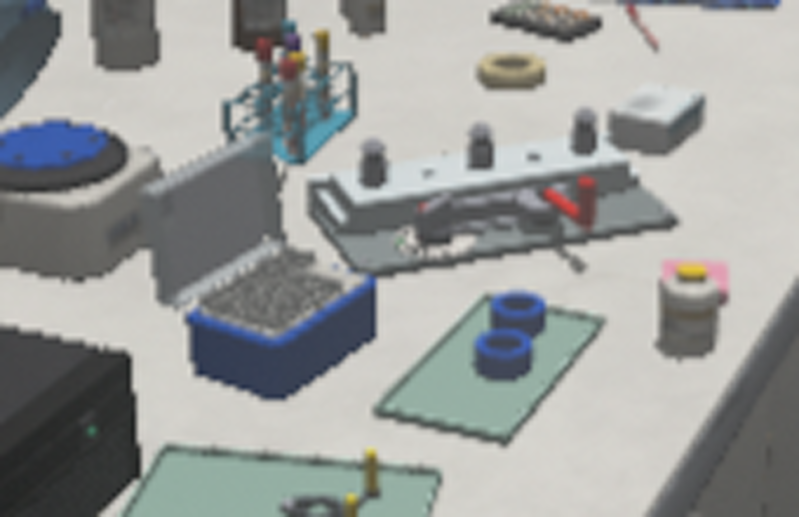

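View pics/c3.png

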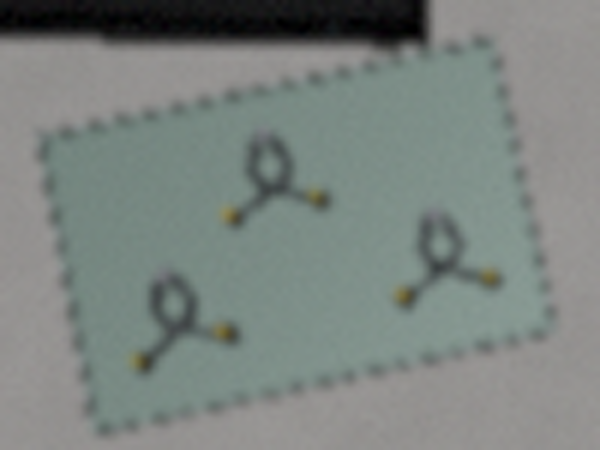

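The enlarged crops show the following:
- **Spindle tops** at c1 (437,130), (527,225) and (620,320).
- **Nut** at about (388,235), with its pointer tip at (370,226) and the green mark at (367,203).
- **Lever** from pivot (482,325) to pin (437,393).
- **Rollers** at (165,403) and (249,387).
- **Ring eyes** in c3 at (233,216)/(320,199), (404,297)/(490,279) and (142,362)/(229,333).

The next step is to compute positions from colour and height clouds in both views.

```bash
cat >> h.py <<'E'
def cloud(im):
    K=im['camera_matrix']; r=np.array(im['rotation'])
    if r.shape!=(3,3): r=R.from_rotvec(r).as_matrix()
    v,u=np.mgrid[:420,:560]; z=im['z_map'].astype(float)
    d=np.stack([(u-K[0,2])/K[0,0],-(v-K[1,2])/K[1,1],-np.ones_like(u,float)],-1)*z[...,None]
    return d@r.T+np.array(im['position'])
def blobs(m,P,mn=3):
    n,l=cv2.connectedComponents(m.astype(np.uint8),connectivity=8)
    for i in range(1,n):
        q=P[l==i]
        if len(q)>=mn:
            vv,uu=np.nonzero(l==i)
            print('  n',len(q),'mid',np.round((q.min(0)+q.max(0))/2,4),'mean',np.round(q.mean(0),4),'ext',np.round(np.ptp(q,0),3),'uv',uu.mean().round(1),vv.mean().round(1),'zmax',q[:,2].max().round(4))
def cols(im):
    h=cv2.cvtColor(im['pixels'],cv2.COLOR_BGR2HSV).astype(int); return h[...,0],h[...,1],h[...,2]
E
python3 - <<'E'
from h import *
for n in('top','scene'):
    im=load(n);P=cloud(im);H,S,V=cols(im);X,Y,Z=P[...,0],P[...,1],P[...,2]
    w=(X>.2)&(X<.65)&(Y<.45)&(Y>-.5)
    print(n,'counter z',np.median(Z[w&(abs(Z)<.015)]))
    ok=w&(im['z_map']>0)
    fx=(X>.25)&(X<.6)&(Y<-.1)&(Y>-.48)
    print('spindle');blobs(ok&fx&(Z>.05)&(S<90),P,4)
    print('blue');blobs(ok&(H>105)&(H<128)&(S>130)&(X<.42),P,8)
    print('yellow');blobs(ok&(H>18)&(H<33)&(S>110)&(X<.6),P,2)
    print('red');blobs(ok&((H<8)|(H>172))&(S>140)&fx,P,1)
    print('green');blobs(ok&(H>45)&(H<80)&(S>70)&fx&(X>.3),P,1)
E
```

```text
top counter z 0.000918231515118717
spindle
  n 36 mid [ 0.5905 -0.3366  0.0666] mean [ 0.5896 -0.3356  0.0695] ext [0.018 0.019 0.03 ] uv 365.0 191.1 zmax 0.0813
  n 41 mid [ 0.5236 -0.4027  0.0679] mean [ 0.5233 -0.402   0.0701] ext [0.02  0.021 0.032] uv 383.9 209.9 zmax 0.0837
  n 4 mid [ 0.4687 -0.2704  0.0656] mean [ 0.468  -0.2701  0.0673] ext [0.004 0.009 0.01 ] uv 346.5 224.8 zmax 0.0706
  n 43 mid [ 0.3565 -0.1701  0.058 ] mean [ 0.3567 -0.1698  0.054 ] ext [0.035 0.032 0.016] uv 317.4 255.9 zmax 0.0659
  n 16 mid [ 0.2524 -0.4752  0.3138] mean [ 0.2522 -0.4764  0.3186] ext [0.005 0.009 0.046] uv 433.9 294.1 zmax 0.3366
  n 74 mid [ 0.2553 -0.4711  0.6302] mean [ 0.2549 -0.4736  0.6376] ext [0.01  0.017 0.067] uv 491.7 305.3 zmax 0.6639
blue
yellow
  n 19 mid [ 0.358  -0.1742  0.0641] mean [ 0.3579 -0.1731  0.0624] ext [0.017 0.015 0.009] uv 318.6 255.5 zmax 0.0688
  n 5 mid [ 0.2638 -0.4855  0.5926] mean [ 0.2637 -0.4859  0.5917] ext [0.007 0.013 0.017] uv 486.0 299.0 zmax 0.6009
  n 3 mid [ 0.2659 -0.491   0.6153] mean [ 0.266  -0.4909  0.6155] ext [0.003 0.008 0.014] uv 4
[... 1613 characters left out ...]
66
  n 12 mid [0.5215 0.2178 0.0268] mean [0.5214 0.2167 0.0281] ext [0.004 0.006 0.026] uv 236.7 258.5 zmax 0.0399
  n 17 mid [0.5084 0.2688 0.0245] mean [0.509  0.2693 0.0272] ext [0.005 0.009 0.03 ] uv 230.7 270.0 zmax 0.0393
  n 17 mid [0.438  0.2699 0.0243] mean [0.4372 0.2692 0.0272] ext [0.004 0.006 0.026] uv 254.5 276.5 zmax 0.0373
  n 20 mid [0.4201 0.3201 0.0254] mean [0.4188 0.3202 0.0274] ext [0.006 0.006 0.023] uv 251.4 289.6 zmax 0.0367
red
  n 2 mid [ 0.4702 -0.2625  0.0766] mean [ 0.4702 -0.2625  0.0766] ext [0.003 0.003 0.001] uv 314.5 183.0 zmax 0.077
  n 14 mid [ 0.4988 -0.2872  0.0414] mean [ 0.4991 -0.2871  0.0422] ext [0.033 0.033 0.007] uv 309.4 187.9 zmax 0.0449
green
```

```bash
python3 - <<'E'
from h import *
for n in('top','scene'):
    im=load(n);P=cloud(im);H,S,V=cols(im);X,Y,Z=P[...,0],P[...,1],P[...,2]
    w=(X>.2)&(X<.72)&(Y<.45)&(Y>-.5)&(im['z_map']>0)
    print(n)
    for lo in(.062,.069):
        print('spindle',lo);blobs(w&(X>.5)&(X-Y>.88)&(X-Y<.98)&(Y<-.2)&(Z>lo)&(Z<.1),P,4)
    print('pin z>.05');blobs(w&(X>.44)&(X<.51)&(Y>-.31)&(Y<-.23)&(Z>.055)&(Z<.1),P,2)
    print('wing');blobs(w&(X>.55)&(X<.63)&(Y>-.28)&(Y<-.2)&(Z>.032)&(Z<.07),P,2)
    print('blue');blobs(w&(H>95)&(H<130)&(S>110)&(X<.55)&(Y<.05)&(Z<.06)&(Y>-.25),P,8)
    print('rolltop');blobs(w&(X<.5)&(Y<.05)&(Y>-.2)&(Z>.015)&(Z<.03)&(X>.38),P,8)
    print('yellow');blobs(w&(H>14)&(H<38)&(S>70)&(Y>.05)&(Z>.012),P,2)
    g=w&(H>35)&(H<90)&(S>45)&(X>.5)&(Y<-.15)
    print('green');blobs(g,P,2)
E
```

```text
top
spindle 0.062
  n 28 mid [ 0.6591 -0.2698  0.0743] mean [ 0.6586 -0.2702  0.0733] ext [0.02  0.018 0.015] uv 346.8 171.5 zmax 0.0821
  n 31 mid [ 0.5919 -0.3367  0.0734] mean [ 0.5914 -0.3366  0.0732] ext [0.019 0.019 0.016] uv 365.5 190.4 zmax 0.0813
  n 33 mid [ 0.5246 -0.4039  0.0746] mean [ 0.5241 -0.4031  0.0736] ext [0.018 0.018 0.018] uv 384.4 209.6 zmax 0.0837
spindle 0.069
  n 24 mid [ 0.6588 -0.2698  0.0758] mean [ 0.6581 -0.2704  0.0742] ext [0.019 0.018 0.013] uv 346.9 171.6 zmax 0.0821
  n 27 mid [ 0.5915 -0.3367  0.0754] mean [ 0.5913 -0.3373  0.0742] ext [0.018 0.019 0.012] uv 365.7 190.4 zmax 0.0813
  n 31 mid [ 0.5246 -0.4039  0.0766] mean [ 0.5242 -0.4035  0.074 ] ext [0.018 0.018 0.014] uv 384.6 209.5 zmax 0.0837
pin z>.05
  n 15 mid [ 0.4722 -0.269   0.0693] mean [ 0.4724 -0.2692  0.0707] ext [0.011 0.012 0.017] uv 346.4 223.4 zmax 0.078
wing
  n 32 mid [ 0.6171 -0.2671  0.0392] mean [ 0.6196 -0.2695  0.0394] ext [0.026 0.025 0.014] uv 345.0 184.0 zmax 0.046
  n 37 mid [ 0.593  -0.2453  0.0439] mean [ 0.5924 -0.2445  0.0434] ext [0.015 0.041 0.017] uv 338.3 19
[... 2781 characters left out ...]
ax 0.0274
yellow
  n 17 mid [0.4746 0.1094 0.0262] mean [0.4754 0.1098 0.0269] ext [0.005 0.007 0.025] uv 268.5 243.8 zmax 0.0388
  n 18 mid [0.4626 0.1613 0.0263] mean [0.4625 0.1623 0.0277] ext [0.007 0.01  0.021] uv 264.3 253.4 zmax 0.0366
  n 19 mid [0.5227 0.2172 0.0261] mean [0.522  0.2172 0.0271] ext [0.006 0.007 0.028] uv 236.4 258.8 zmax 0.0399
  n 20 mid [0.5097 0.2688 0.0268] mean [0.5091 0.2692 0.0272] ext [0.008 0.009 0.025] uv 230.7 270.0 zmax 0.0393
  n 21 mid [0.438  0.2691 0.0252] mean [0.4375 0.2695 0.0275] ext [0.006 0.007 0.026] uv 254.3 276.5 zmax 0.0382
  n 27 mid [0.4201 0.3193 0.0251] mean [0.4195 0.3204 0.027 ] ext [0.006 0.009 0.024] uv 251.1 289.7 zmax 0.0369
green
```

```bash
cat >> h.py <<'E'
def yaw(s): 
    m=R.from_rotvec(s['ee_rot']).as_matrix(); return np.degrees(np.arctan2(m[1,0],m[0,0]))
def go(x,y,z,yw=None):
    s=readout.observe(); p=np.array(s['position']); y0=yaw(s)
    t=0 if yw is None else (yw-y0+90)%180-90
    a=np.radians(y0+t); d=np.array([x,y,z])-p
    print('at',p.round(4),'yaw',y0.round(2),'t',round(s['clock'],2),'w',round(s['width'],3),'F',np.round(s['force'],1),'q7',s['joints'][6].round(2))
    print('TURN units',round(-t/4,2),' then SHIFT',np.round([(d[0]*np.cos(a)+d[1]*np.sin(a))/.04,(d[0]*np.sin(a)-d[1]*np.cos(a))/.04,-d[2]/.04],3))
E
python3 - <<'E'
from h import *
c,s=np.cos(np.radians(-45.1)),np.sin(np.radians(-45.1)); O=np.array([.591,-.336])
for n in('top','scene'):
    im=load(n);P=cloud(im).reshape(-1,3);q=(P[:,:2]-O)@np.array([[c,-s],[s,c]])*1000
    print(n,'rows x -100..-24 step 6; cols y 110..-40 step 10 : max z mm')
    for x in range(-96,-24,6):
        print(x,[ (int(1000*np.median(P[m,2])) if (m:=(abs(q[:,0]-x)<3)&(abs(q[:,1]-y)<5)).any() else -1) for y in range(110,-50,-10)])
    m=(np.hypot(q[:,0]+66,q[:,1]-66)<26)&(P[:,2]>.035)&(P[:,2]<.06)
    a=P[m,:2];w,v=np.linalg.eigh(np.cov(a.T));print('wing',a.mean(0),np.degrees(np.arctan2(*v[::-1,1]))%180,2*np.sqrt(3*w))
go(.592,-.2445,.1,68)
E
```

```text
top rows x -100..-24 step 6; cols y 110..-40 step 10 : max z mm
-96 [3, 0, 0, 0, 5, -1, 2, 1, 1, 1, -1, 1, 1, -1, 39, 36]
-90 [11, 6, 7, 11, 8, 10, 9, 7, 10, 4, 8, 8, 9, 8, 35, 37]
-84 [11, 12, 10, 12, 10, 11, 11, 12, 8, 13, 10, 8, 13, 31, 39, 29]
-78 [9, 7, 8, 23, 17, 16, 10, 11, 8, 10, 9, 9, 12, 34, 38, 35]
-72 [9, 9, 8, 44, 28, 22, 11, 9, 10, 9, 8, 12, 31, 36, 37, 33]
-66 [8, 9, 13, 41, 42, 27, 13, 13, 14, 16, 18, 12, 34, 35, 42, 37]
-60 [10, 13, 11, 13, 33, 42, 20, 16, 20, 17, 23, 14, 31, 35, 39, 36]
-54 [10, 13, 14, 22, 22, 47, 43, 12, 9, 17, 11, 11, 21, 32, 35, 33]
-48 [9, 5, 11, 7, 16, 25, 39, 11, 9, 14, 12, 7, 11, 37, 33, 30]
-42 [9, 10, 12, 13, 15, 14, 25, 27, 28, 21, 30, 27, 27, 27, 28, 28]
-36 [11, 10, 10, 12, 7, 23, 30, 31, 30, 27, 29, 28, 30, 29, 28, 27]
-30 [32, 32, 29, 26, 34, 32, 38, 37, 37, 37, 37, 38, 39, 36, 34, 35]
wing [ 0.5923871  -0.24453848] 77.41730263513574 [0.01061592 0.0428677 ]
scene rows x -100..-24 step 6; cols y 110..-40 step 10 : max z mm
-96 [8, 4, 10, 6, 7, 4, 9, 7, 3, 3, 6, 9, 5, 7, 10, 6]
-90 [7, 8, 4, 13, 1, 9, 1, 1, -707, 8, -349, 2, 2, 30, 31, 
[... 262 characters left out ...]
4, 14, 12, -697, 13, 14, 35, 37, 42, 12]
-60 [12, 13, -1, -1, -1, 45, 29, -347, -343, 11, 12, -702, 12, -345, -707, 37]
-54 [11, 11, 12, 13, -1, -1, -1, -707, -704, -706, -704, -706, -336, 33, -706, -1]
-48 [12, 11, 12, 13, -1, -1, -1, 25, 21, -343, 22, 21, 19, -706, -705, -708]
-42 [11, 13, 13, 13, -1, -1, -1, 22, 19, 17, 16, 16, 25, 11, -707, -704]
-36 [24, 28, 25, 26, 37, 38, -1, 27, 29, 34, 30, 29, -706, 38, -704, 37]
-30 [23, 26, 24, 29, 33, 39, 39, 38, 33, 33, 33, 29, 33, 34, 33, 36]
wing [ 0.59206973 -0.23660667] 74.8465934249319 [0.00894768 0.04406117]
at [ 0.2556 -0.5698  0.226 ] yaw 24.17 t 0.1 w 0.998 F [-0.2  0.5  0.4] q7 -0.08
TURN units -10.96  then SHIFT [10.691  4.75   3.151]
```

```bash
python3 -m creep '[[0.5,0.3,0,-1,0.5],[0.5,0.3,0,-1,0.28],[0.5,0.3,0,-1,0.28],[0.5,0.3,0,-1,0.28],[0.5,0.3,0,-1,0.28],[0.5,0.3,0,-1,0.28],[0.5,0.3,0,-1,0.28],[0.5,0.3,0,-1,0.28],[0.5,0.3,0,-1,0.28],[0.5,0.3,0,-1,0.28],[0.5,0.3,0,-1,0.28],[0.5,0.3,0,-1,0.28]]' 25; python3 -c "
from h import *
go(.5922,-.243,.1,77)"
```

```text
clock: 1.6
position: [0.5194, -0.498, 0.2267]
ee_rot: [2.535, 1.856, 0.0]
force: [0.3, 0.6, -0.6]
width: 0.277
gripper_force: 0.0
at [ 0.5194 -0.498   0.2267] yaw 72.43 t 1.6 w 0.277 F [ 0.3  0.6 -0.6] q7 0.3
TURN units -1.14  then SHIFT [6.62  0.339 3.169]
```

```bash
python3 -m creep '[[0,0,0,-1,0.28],[0.7,0.04,0.1,-0.14,0.28],[0.9,0.04,0.3,0,0.28],[0.9,0.04,0.3,0,0.28],[0.9,0.04,0.3,0,0.28],[0.9,0.04,0.3,0,0.28],[0.9,0.04,0.3,0,0.28],[0.9,0.04,0.3,0,0.28],[0.5,0.06,0.2,0,0.28],[0,0,0,0,0.28]]'; python3 -c "
from h import *
go(.5922,-.243,.031,77)
shot('top');shot('scene')
for n in ('top','scene'):
    im=load(n);P=cloud(im);X,Y,Z=P[...,0],P[...,1],P[...,2]
    s=readout.observe()['position']
    print(n)
    for lo,hi in((-.01,.015),(.0,.03)):
        m=(abs(X-s[0])<.06)&(abs(Y-s[1])<.06)&(Z>s[2]+lo)&(Z<s[2]+hi)
        blobs(m,P,3)
t=load('top')['pixels'][150:230,290:390];s=load('scene')['pixels'][125:205,230:330]
cv2.imwrite('pics/n1.png',np.hstack([cv2.resize(t,(400,320),interpolation=2),cv2.resize(s,(400,320),interpolation=2)]))
"
```

```text
clock: 2.85
position: [0.5928, -0.2435, 0.1424]
ee_rot: [-2.459, -1.954, 0.0]
force: [0.0, -0.8, -0.4]
width: 0.281
gripper_force: 0.0
at [ 0.5928 -0.2435  0.1424] yaw 76.93 t 2.85 w 0.281 F [ 0.  -0.8 -0.4] q7 -0.05
TURN units -0.02  then SHIFT [ 0.008 -0.018  2.785]
top
scene
  n 20 mid [ 0.6132 -0.2464  0.1514] mean [ 0.6095 -0.244   0.1521] ext [0.021 0.018 0.013] uv 277.6 160.0 zmax 0.158
  n 11 mid [ 0.5719 -0.2358  0.1514] mean [ 0.5727 -0.2338  0.1524] ext [0.013 0.016 0.013] uv 285.5 162.2 zmax 0.1579
  n 46 mid [ 0.613  -0.2454  0.1589] mean [ 0.6099 -0.244   0.1597] ext [0.021 0.023 0.028] uv 277.4 158.0 zmax 0.173
  n 38 mid [ 0.5697 -0.2385  0.1589] mean [ 0.5696 -0.2346  0.1619] ext [0.02  0.023 0.028] uv 286.4 159.7 zmax 0.1728
```

View pics/n1.png

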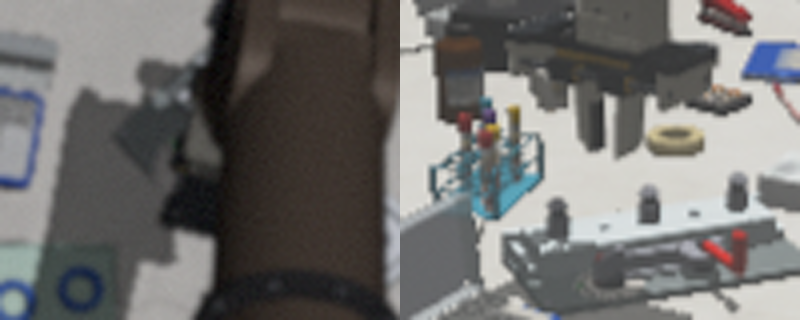

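The crop shows the open fingers hanging over the nut in the scene half, around (610,110), with nothing in between. The finger measurement puts the top view about 2.5 mm off in y, while the scene view is good. Now I descend and pinch.

```bash
python3 -m creep '[[0.03,0,0.5,0,0.28],[0,0,0.6,0,0.28],[0,0,0.6,0,0.28],[0,0,0.6,0,0.28],[0,0,0.49,0,0.28],[0,0,0,0,0.28],[0,0,0,0,0.0],[0,0,0,0,0],[0,0,0,0,0],[0,0,0,0,0]]' 25; python3 -c "
from h import *
go(.593,-.242,.031,31.8)"
```

```text
clock: 4.2
position: [0.5938, -0.2446, 0.0323]
ee_rot: [2.461, 1.948, 0.002]
force: [2.1, -1.5, 4.2]
width: 0.105
gripper_force: 25.0
at [ 0.5938 -0.2446  0.0323] yaw 76.72 t 4.2 w 0.105 F [ 2.1 -1.5  4.2] q7 -0.09
TURN units 11.23  then SHIFT [ 0.017 -0.065  0.031]
```

```bash
python3 -m creep '[[0,0,0,0.6,0],[0,0,0,1,0],[0,0,0,1,0],[0,0,0,1,0],[0,0,0,1,0],[0,0,0,1,0],[0,0,0,1,0],[0,0,0,1,0],[0,0,0,1,0],[0,0,0,1,0],[0,0,0,1,0],[0,0,0,0.6,0]]' 30; python3 -m creep '[[0,0,0,0,0],[0,0,0,0,0]]'; python3 -c "
from h import *
go(.593,-.242,.031,31.8)"
```

```text
clock: 5.7
position: [0.5932, -0.2442, 0.0322]
ee_rot: [3.02, 0.861, 0.002]
force: [0.4, 0.5, 8.4]
width: 0.105
gripper_force: 30.0
clock: 5.95
position: [0.5932, -0.2442, 0.0322]
ee_rot: [3.02, 0.863, 0.002]
force: [-0.3, 0.6, 7.4]
width: 0.109
gripper_force: 30.0
at [ 0.5932 -0.2442  0.0322] yaw 31.91 t 5.95 w 0.109 F [-0.3  0.6  7.4] q7 -0.72
TURN units 0.03  then SHIFT [ 0.024 -0.05   0.03 ]
```

```bash
python3 -m creep '[[0,0,0,0,0.28],[0,0,0,0,0.28],[0,0,-0.5,0,0.28],[0,0,-1,0,0.45],[0,0,-1,0,0.45],[0,0,0,1,0.45],[0,0,0,1,0.45],[0,0,0,1,0.45],[0,0,0,1,0.45],[0,0,0,1,0.45],[0,0,0,1,0.45],[0,0,0,1,0.45]]'; python3 -m creep '[[0,0,0,1,0.45],[0,0,0,1,0.45],[0,0,0,1,0.45],[0,0,0,1,0.45],[0,0,0,1,0.45],[0,0,0,1,0.45],[0,0,0,1,0.45],[0,0,0,1,0.45],[0,0,0,1,0.45],[0,0,0,1,0.45],[0,0,0,1,0.45],[0,0,0,1,0.45]]'; python3 -c "
from h import *
go(.4745,-.2665,.09,-45)"
```

```text
clock: 7.45
position: [0.5921, -0.2438, 0.1307]
ee_rot: [-3.139, -0.104, 0.002]
force: [-0.0, -0.1, -0.4]
width: 0.452
gripper_force: 0.0
clock: 8.95
position: [0.5921, -0.2438, 0.1307]
ee_rot: [-2.911, 1.182, 0.002]
force: [-0.4, 0.2, -0.5]
width: 0.451
gripper_force: 0.0
at [ 0.5921 -0.2438  0.1307] yaw -44.21 t 8.95 w 0.451 F [-0.4  0.2 -0.5] q7 -1.85
TURN units 0.2  then SHIFT [-1.677  2.481  1.017]
```

```bash
python3 -m creep '[[-0.4,0.5,0,0.2,0.45],[-0.5,0.7,0,0,0.45],[-0.5,0.8,0,0,0.45],[-0.28,0.48,0,0,0.45],[0,0,0.3,0,0.45]]'; python3 -c "
from h import *
go(.4745,-.2665,.045,-45)
im=shot('scene');t=shot('top')
s=im['pixels'][140:220,265:365];t=t['pixels'][180:260,300:400]
cv2.imwrite('pics/l1.png',np.hstack([cv2.resize(t,(400,320),interpolation=2),cv2.resize(s,(400,320),interpolation=2)]))
"
```

```text
clock: 9.57
position: [0.4738, -0.268, 0.1194]
ee_rot: [-2.902, 1.202, -0.001]
force: [1.0, 0.5, -0.2]
width: 0.451
gripper_force: 0.0
at [ 0.4738 -0.268   0.1194] yaw -45.01 t 9.57 w 0.451 F [ 1.   0.5 -0.2] q7 -1.75
TURN units -0.0  then SHIFT [-0.016 -0.039  1.86 ]
```

View pics/l1.png

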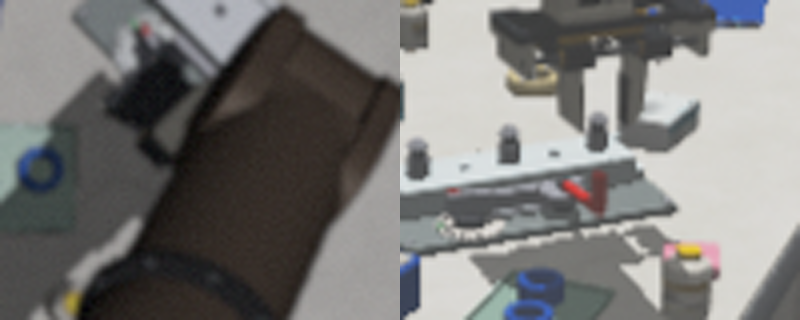

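The top half of the picture shows the red pointer at the green mark, near (143,28). The fingers straddle the pin column at scene-half x≈600. I'll descend, grip and swing.

```bash
python3 -m creep '[[0,0,0.5,0,0.45],[0,0,0.6,0,0.45],[0,0,0.6,0,0.45],[0,0,0.16,0,0.45],[0,0,0,0,0.1],[0,0,0,0,0.05],[0,0,0,0,0.05],[0,0,0,0,0.05]]' 30; python3 -c "
from h import *
go(.4745,-.2665,.045,-45)"
```

```text
clock: 10.68
position: [0.4751, -0.2676, 0.0454]
ee_rot: [2.903, -1.2, 0.001]
force: [-1.1, 0.2, 5.1]
width: 0.149
gripper_force: 30.0
at [ 0.4751 -0.2676  0.0454] yaw -44.89 t 10.68 w 0.149 F [-1.1  0.2  5.1] q7 -1.7
TURN units 0.03  then SHIFT [-0.03  -0.01   0.009]
```

```bash
python3 -m creep '[[0,0.06,0,-0.5,0],[0.004,0.115,0,-1,0],[0.004,0.115,0,-1,0],[0.004,0.115,0,-1,0],[0.004,0.115,0,-1,0],[0.004,0.115,0,-1,0],[0.004,0.115,0,-1,0],[0.004,0.115,0,-1,0],[0.004,0.115,0,-1,0],[0.004,0.115,0,-1,0],[0.004,0.115,0,-1,0],[0,0,0,0,0]]'; python3 -c "
from h import *
s=readout.observe();a=np.radians(yaw(s));print(np.array(s['position'][:2])+.0664*np.array([np.cos(a),np.sin(a)]))
go(.525-.0664*np.cos(a),-.3118-.0664*np.sin(a),.045)"
```

```text
clock: 12.18
position: [0.4589, -0.3118, 0.0455]
ee_rot: [3.138, -0.076, 0.009]
force: [8.2, -2.2, -5.1]
width: 0.14
gripper_force: 30.0
[ 0.52525247 -0.31505084]
at [ 0.4589 -0.3118  0.0455] yaw -2.78 t 12.18 w 0.14 F [ 8.2 -2.2 -5.1] q7 -1.05
TURN units 0.0  then SHIFT [-0.01  -0.081  0.012]
```

```bash
python3 -m creep '[[0.004,0.115,0,-1,0],[0.004,0.115,0,-1,0],[0.004,0.115,0,-1,0],[0.004,0.115,0,-1,0],[0.004,0.115,0,-1,0],[0.004,0.115,0,-1,0],[0.004,0.115,0,-1,0],[0.004,0.115,0,-1,0],[0.004,0.115,0,-1,0],[0.004,0.115,0,-1,0],[0.004,0.1,0,-0.8,0],[0,0,0,0,0]]'; python3 -c "
from h import *
s=readout.observe();a=np.radians(yaw(s))
p=np.array(s['position'][:2])-[.5255,-.313];print('lever',np.degrees(np.arctan2(p[1],p[0]))%360-134.9,np.hypot(*p))
go(.525-.0664*np.cos(a),-.313-.0664*np.sin(a),.045)"
```

```text
clock: 13.68
position: [0.4747, -0.3547, 0.0454]
ee_rot: [-2.947, -1.088, -0.007]
force: [7.0, 5.7, 1.3]
width: 0.144
gripper_force: 30.0
lever 84.51597982153183 0.06570113579226719
at [ 0.4747 -0.3547  0.0454] yaw 40.52 t 13.68 w 0.144 F [7.  5.7 1.3] q7 -0.4
TURN units 0.0  then SHIFT [-0.027  0.023  0.009]
```

Push a little further to seat it on its stop.

```bash
python3 -m creep '[[0,0.08,0,-0.4,0],[0,0.08,0,0,0],[0,0,0,0,0],[0,0,0,0,0]]'; python3 -c "
from h import *
s=readout.observe()
p=np.array(s['position'][:2])-[.5255,-.313];print('lever',np.degrees(np.arctan2(p[1],p[0]))%360-134.9,np.hypot(*p))
go(.525,-.313,.045)"
```

```text
clock: 14.18
position: [0.4751, -0.3548, 0.045]
ee_rot: [-2.923, -1.127, 0.001]
force: [-7.1, 21.0, 19.1]
width: 0.148
gripper_force: 30.0
lever 84.7310541703703 0.06549128693046506
at [ 0.4751 -0.3548  0.045 ] yaw 42.17 t 14.18 w 0.148 F [-7.1 21.  19.1] q7 -0.37
TURN units 0.0  then SHIFT [ 1.626  0.064 -0.   ]
```

```bash
python3 -m creep '[[0,-0.14,0,0,0],[0,0,0,0,0.4],[0,0,0,0,0.4],[0,0,-0.5,0,0.4],[0,0,-1,0,0.4],[0,0,-1,0,0.6],[0,0,-0.3,0,0.6]]'; python3 -m creep '[[0.4,-0.5,0,0,0.6],[0.6,-0.87,0,0,0.6],[0.6,-0.87,0,0,0.6],[0.6,-0.87,0,0,0.6],[0.6,-0.87,0,0,0.6],[0.6,-0.87,0,0,0.6],[0.6,-0.87,0,0,0.6],[0.6,-0.87,0,0,0.6],[0.6,-0.87,0,0,0.6],[0.6,-0.87,0,0,0.6],[0.3,-0.4,0,0,0.6],[0,0,0,0,0.6]]'; cat > look.py <<'E'
from h import *
for n in('top','scene'):
    im=shot(n);P=cloud(im);H,S,V=cols(im);X,Y,Z=P[...,0],P[...,1],P[...,2]
    w=(X>.2)&(X<.72)&(Y<.45)&(Y>-.5)&(im['z_map']>0)
    print(n)
    print('spindle');blobs(w&(X>.5)&(X-Y>.88)&(X-Y<.98)&(Y<-.2)&(Z>.064)&(Z<.1),P,6)
    print('rolltop');blobs(w&(X<.5)&(Y<.05)&(Y>-.2)&(Z>.015)&(Z<.03)&(X>.38),P,20)
    print('pin');blobs(w&(X>.44)&(X<.51)&(Y>-.40)&(Y<-.23)&(Z>.055)&(Z<.1),P,3)
    m=(np.hypot(X-.593,Y+.244)<.026)&(Z>.035)&(Z<.06);a=P[m][:,:2];l,v=np.linalg.eigh(np.cov(a.T));print('wing',a.mean(0),np.degrees(np.arctan2(*v[::-1,1]))%180)
t=cv2.resize(load('top')['pixels'][145:250,275:415],(560,420),interpolation=2);cv2.imwrite('pics/f1.png',t)
E
python3 look.py
```

```text
clock: 15.05
position: [0.473, -0.3588, 0.1594]
ee_rot: [2.931, 1.121, 0.003]
force: [-0.1, -0.4, -0.6]
width: 0.566
gripper_force: 0.0
clock: 16.55
position: [0.4199, 0.0664, 0.1563]
ee_rot: [-2.932, -1.128, 0.001]
force: [0.5, -0.2, 0.2]
width: 0.604
gripper_force: 0.0
top
spindle
  n 28 mid [ 0.6627 -0.2726  0.073 ] mean [ 0.6611 -0.2726  0.0744] ext [0.019 0.019 0.015] uv 347.5 170.8 zmax 0.0805
  n 29 mid [ 0.5949 -0.3407  0.0751] mean [ 0.5936 -0.3391  0.0746] ext [0.019 0.019 0.011] uv 366.2 189.8 zmax 0.0804
  n 30 mid [ 0.5254 -0.4068  0.0735] mean [ 0.5253 -0.4055  0.0741] ext [0.018 0.02  0.017] uv 385.1 209.2 zmax 0.0821
rolltop
  n 62 mid [ 0.4793 -0.1447  0.0225] mean [ 0.4789 -0.1438  0.0221] ext [0.037 0.037 0.014] uv 309.8 222.1 zmax 0.0297
  n 67 mid [ 0.4655 -0.0829  0.0215] mean [ 0.4653 -0.0825  0.0218] ext [0.041 0.037 0.011] uv 292.9 225.5 zmax 0.0272
pin
  n 15 mid [ 0.4737 -0.3525  0.0692] mean [ 0.473  -0.3516  0.0708] ext [0.011 0.012 0.018] uv 369.8 223.7 zmax 0.078
wing [ 0.59314331 -0.24334378] 33.545184321537846
scene
spindle
  n 22 mid [ 0.5271 -0.3999  0.0726] mean [ 0.5252 -0.3995  0.0722] ext [0.018 0.024 0.016] uv 313.5 169.5 zmax 0.0808
  n 20 mid [ 0.6597 -0.2661  0.0719] mean [ 0.6595 -0.2666  0.0732] ext [0.018 0.02  0.015] uv 268.6 175.8 zmax 0.0795
rolltop
  n 154 mid [ 0.4718 -0.1099  0.0215] mean [ 0.4712 -0.1066  0.0217] ext [0.055 0.106 0.012] uv 297.8 214.5 zmax 0.0277
pin
  n 23 mid [ 0.4736 -0.3486  0.0656] mean [ 0.4731 -0.3474  0.0661] ext [0.013 0.011 0.02 ] uv 321.4 177.4 zmax 0.0754
wing [ 0.59906242 -0.23604968] 27.742926871599167
```

View pics/f1.png

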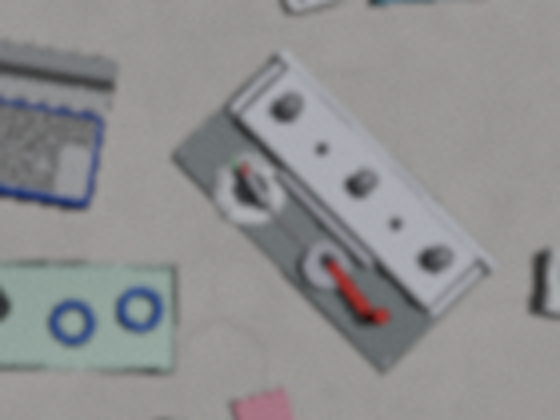

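The picture shows the red pointer (243,168) at the green mark (235,158) and the lever lying over, parallel to the carrier, with its pin at (380,315). The carrier has moved back against the stop. Both rollers are still in place. Next I pick the right-hand roller.

```bash
python3 -m creep '[[0,0,0,-1,0.6],[0,0,0,-1,0.6],[0,0,0,-1,0.6],[0,0,0,-1,0.6],[0,0,0,-1,0.6],[0,0,0,-1,0.6],[0,0,0,-1,0.6],[0,0,0,-1,0.6],[0,0,0,-1,0.6]]' 20; python3 -c "
from h import *
go(.4805,-.143,.011)"
```

```text
clock: 17.77
position: [0.4204, 0.0637, 0.1565]
ee_rot: [2.443, 1.975, -0.001]
force: [0.3, 0.2, -0.7]
width: 0.604
gripper_force: 0.0
at [0.4204 0.0637 0.1565] yaw 77.9 t 17.77 w 0.604 F [ 0.3  0.2 -0.7] q7 -0.63
TURN units 0.0  then SHIFT [-4.737  2.553  3.636]
```

```bash
python3 -m creep '[[-0.5,0.25,0,0,0.6],[-0.85,0.46,0.3,0,0.6],[-0.85,0.46,0.4,0,0.6],[-0.85,0.46,0.4,0,0.6],[-0.85,0.46,0.4,0,0.6],[-0.84,0.46,0.4,0,0.6],[0,0,0.5,0,0.6],[0,0,0.5,0,0.6],[0,0,0.4,0,0.6],[0,0,0,0,0.6]]'; python3 -c "
from h import *
go(.4805,-.143,.011)"
```

```text
clock: 19.02
position: [0.4792, -0.1419, 0.0237]
ee_rot: [-2.442, -1.973, 0.003]
force: [-0.6, 0.5, -0.2]
width: 0.601
gripper_force: 0.0
at [ 0.4792 -0.1419  0.0237] yaw 77.87 t 19.02 w 0.601 F [-0.6  0.5 -0.2] q7 -0.28
TURN units 0.0  then SHIFT [-0.019  0.036  0.316]
```

```bash
python3 -m creep '[[-0.02,0.04,0.32,0,0.6],[0,0,0,0,0.3],[0,0,0,0,0.3],[0,0,0,0,0.3],[0,0,0,0,0.3]]'; python3 -m creep '[[0,0,-0.5,0,0.3],[0,0,-1,0,0.3],[0,0,-1,0,0.3],[0,0,-0.6,0,0.3]]'; python3 -c "
from h import *
go(.5278,-.4063,.1)"
```

```text
clock: 19.65
position: [0.4819, -0.1424, 0.0122]
ee_rot: [2.442, 1.975, 0.0]
force: [-1.1, -0.2, -1.2]
width: 0.447
gripper_force: 20.0
clock: 20.15
position: [0.4824, -0.1425, 0.138]
ee_rot: [2.441, 1.974, 0.002]
force: [-0.4, 0.1, -0.5]
width: 0.447
gripper_force: 20.0
at [ 0.4824 -0.1425  0.138 ] yaw 77.92 t 20.15 w 0.447 F [-0.4  0.1 -0.5] q7 -0.19
TURN units 0.0  then SHIFT [-6.211  2.49   0.951]
```

```bash
python3 -m creep '[[-0.5,0.2,0,0,0.3],[-0.9,0.36,0,0,0.3],[-0.9,0.36,0,0,0.3],[-0.9,0.36,0,0,0.3],[-0.9,0.36,0,0,0.3],[-0.9,0.36,0,0,0.3],[-0.8,0.32,0.2,0,0.3],[-0.4,0.16,0.4,0,0.3],[0,0,0.3,0,0.3],[0,0,0,0,0.3]]'; python3 -c "
from h import *
go(.5278,-.4063,.053)
for n in('top','scene'):
    im=shot(n);P=cloud(im);H,S,V=cols(im);X,Y,Z=P[...,0],P[...,1],P[...,2]
    blobs((H>95)&(H<130)&(S>100)&(X>.45)&(X<.62)&(Y<-.3)&(Z>.07)&(Z<.14),P,4)
    if n=='scene': cv2.imwrite('pics/r1.png',cv2.resize(im['pixels'][125:215,240:360],(720,540),interpolation=2))
"
```

```text
clock: 21.4
position: [0.5263, -0.4032, 0.0983]
ee_rot: [-2.438, -1.975, 0.0]
force: [0.5, -0.1, -0.8]
width: 0.449
gripper_force: 20.0
at [ 0.5263 -0.4032  0.0983] yaw 78.02 t 21.4 w 0.449 F [ 0.5 -0.1 -0.8] q7 0.21
TURN units 0.0  then SHIFT [-0.068  0.054  1.132]
  n 6 mid [ 0.5285 -0.3873  0.1072] mean [ 0.529  -0.387   0.1075] ext [0.014 0.004 0.006] uv 382.3 206.8 zmax 0.11
```

View pics/r1.png

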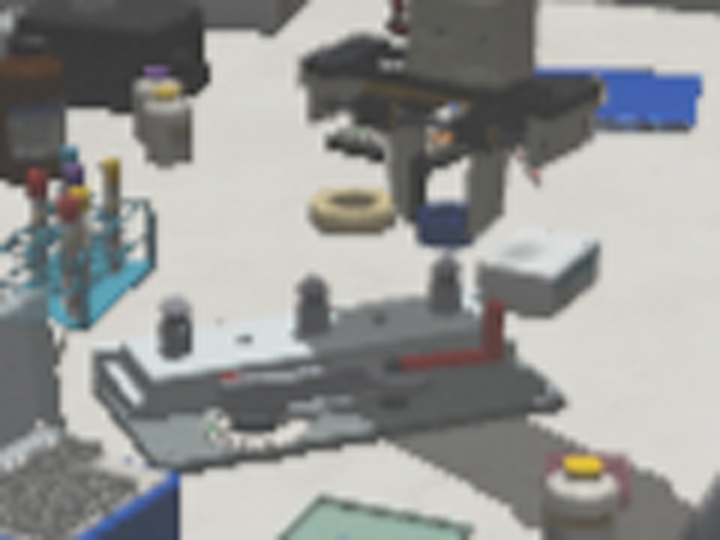

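The roller at (445,222) hangs right above the right spindle's head (446,268). I'll descend.

```bash
python3 -m creep '[[-0.06,0.05,0.2,0,0.3],[0,0,0.3,0,0.3],[0,0,0.2,0,0.3],[0,0,0.2,0,0.3],[0,0,0,0,0.3]]'; python3 -c "
from h import *
go(.5278,-.4063,.0492)"
```

```text
clock: 22.12
position: [0.5276, -0.4063, 0.0621]
ee_rot: [-2.439, -1.974, -0.0]
force: [-1.0, 5.5, -3.5]
width: 0.453
gripper_force: 20.0
at [ 0.5276 -0.4063  0.0621] yaw 77.98 t 22.12 w 0.453 F [-1.   5.5 -3.5] q7 0.2
TURN units 0.0  then SHIFT [0.002 0.004 0.324]
```

```bash
python3 -m creep '[[0.03,0,0.1,0,0.3],[0,0,0.2,0,0.3],[0,0,0,0,0.3]]'; python3 -c "
from h import *
go(.5278,-.4063,.0492)"
```

```text
clock: 22.5
position: [0.5281, -0.4059, 0.0506]
ee_rot: [-2.44, -1.975, 0.0]
force: [-1.8, 5.2, -2.9]
width: 0.455
gripper_force: 20.0
at [ 0.5281 -0.4059  0.0506] yaw 77.97 t 22.5 w 0.455 F [-1.8  5.2 -2.9] q7 0.19
TURN units 0.0  then SHIFT [-0.011 -0.005  0.036]
```

```bash
python3 -m creep '[[0,0,0,0,0.58],[0,0,0,0,0.58],[0,0,-0.5,0,0.58],[0,0,-1,0,0.6],[0,0,-0.7,0,0.6],[0,0,0,0,0.6]]'; python3 -c "
from h import *
go(.467,-.082,.012)"
```

```text
clock: 23.25
position: [0.5305, -0.4087, 0.1445]
ee_rot: [2.438, 1.971, 0.003]
force: [0.0, -0.4, -0.2]
width: 0.599
gripper_force: 0.0
at [ 0.5305 -0.4087  0.1445] yaw 77.9 t 23.25 w 0.599 F [ 0.  -0.4 -0.2] q7 0.22
TURN units 0.0  then SHIFT [ 7.654 -3.265  3.313]
```

```bash
python3 -m creep '[[0.5,-0.2,0,0,0.6],[0.9,-0.38,0,0,0.6],[0.9,-0.38,0,0,0.6],[0.9,-0.38,0,0,0.6],[0.9,-0.38,0,0,0.6],[0.9,-0.38,0.2,0,0.6],[0.9,-0.38,0.4,0,0.6],[0.9,-0.38,0.4,0,0.6],[0.8,-0.38,0.4,0,0.6],[0,0,0.5,0,0.6],[0,0,0.5,0,0.6],[0,0,0.5,0,0.6]]'; python3 -m creep '[[0,0,0,0,0.6]]'; python3 -c "
from h import *
im=shot('scene');P=cloud(im);H,S,V=cols(im);X,Y,Z=P[...,0],P[...,1],P[...,2]
blobs((X<.53)&(Y<.05)&(Y>-.2)&(Z>.015)&(Z<.03)&(X>.38)&(H>95)&(H<130)&(S>100),P,5)
cv2.imwrite('pics/r2.png',cv2.resize(im['pixels'][145:245,235:355],(720,600),interpolation=2))
go(.467,-.082,.012)"
```

```text
clock: 24.75
position: [0.4656, -0.083, 0.0236]
ee_rot: [2.442, 1.975, 0.0]
force: [-0.7, -0.3, -0.8]
width: 0.6
gripper_force: 0.0
clock: 24.88
position: [0.4645, -0.0829, 0.0231]
ee_rot: [-2.441, -1.975, 0.003]
force: [-0.4, 1.0, 1.0]
width: 0.597
gripper_force: 0.0
  n 6 mid [ 0.4526 -0.0833  0.0241] mean [ 0.4517 -0.0817  0.0243] ext [0.011 0.022 0.001] uv 300.3 218.0 zmax 0.0248
at [ 0.4652 -0.0829  0.0239] yaw 77.92 t 24.93 w 0.602 F [-1.1  0.3  0.8] q7 -0.42
TURN units 0.0  then SHIFT [0.032 0.04  0.298]
```

View pics/r2.png

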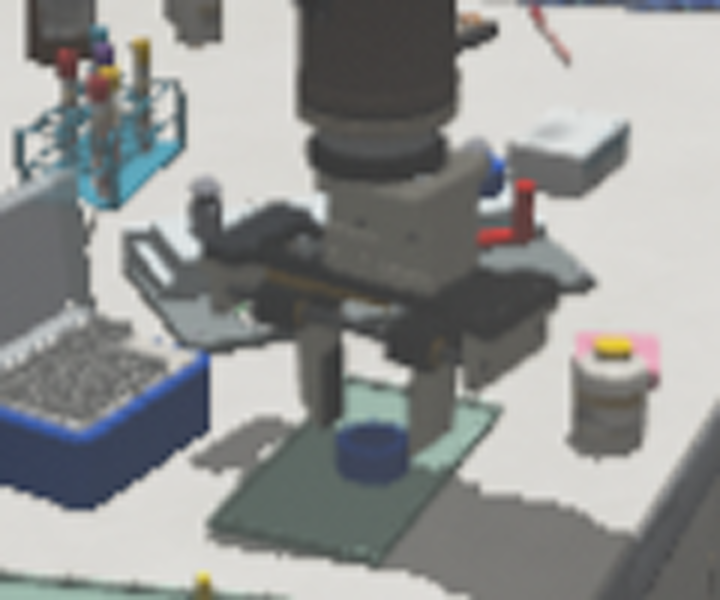

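The fingers straddle the second roller at (372,450), and the first is on the right spindle, with a hint of it at (490,175). I'll grasp now.

```bash
python3 -m creep '[[0.03,0.04,0.3,0,0.6],[0,0,0,0,0.3],[0,0,0,0,0.3],[0,0,0,0,0.3],[0,0,0,0,0.3]]'; python3 -m creep '[[0,0,-0.5,0,0.3],[0,0,-1,0,0.3],[0,0,-1,0,0.3],[0,0,-0.6,0,0.3]]'; python3 -c "
from h import *
go(.662,-.271,.1)"
```

```text
clock: 25.55
position: [0.4673, -0.0821, 0.0121]
ee_rot: [2.443, 1.975, 0.0]
force: [0.3, 0.4, -0.4]
width: 0.442
gripper_force: 20.0
clock: 26.05
position: [0.4678, -0.0821, 0.1379]
ee_rot: [2.442, 1.974, 0.002]
force: [-0.4, 0.0, -0.7]
width: 0.441
gripper_force: 20.0
at [ 0.4678 -0.0821  0.1379] yaw 77.92 t 26.05 w 0.441 F [-0.4  0.  -0.7] q7 -0.31
TURN units 0.0  then SHIFT [-3.603  5.735  0.949]
```

```bash
python3 -m creep '[[-0.25,0.45,0,0,0.3],[-0.5,0.8,0,0,0.3],[-0.5,0.8,0,0,0.3],[-0.5,0.8,0,0,0.3],[-0.5,0.8,0,0,0.3],[-0.5,0.8,0,0,0.3],[-0.5,0.8,0.2,0,0.3],[-0.36,0.5,0.4,0,0.3],[0,0,0.3,0,0.3],[0,0,0,0,0.3],[0,0,0,0,0.3]]'; python3 -c "
from h import *
go(.662,-.270,.053)
im=shot('scene');cv2.imwrite('pics/r3.png',cv2.resize(im['pixels'][125:215,230:350],(640,480),interpolation=2))
"
```

```text
clock: 27.42
position: [0.6619, -0.2704, 0.1006]
ee_rot: [-2.442, -1.977, -0.001]
force: [-0.8, 0.2, 0.4]
width: 0.441
gripper_force: 20.0
at [ 0.6619 -0.2704  0.1006] yaw 77.98 t 27.43 w 0.441 F [-0.8  0.2  0.4] q7 -0.06
TURN units 0.0  then SHIFT [1.10e-02 1.00e-03 1.19e+00]
```

View pics/r3.png

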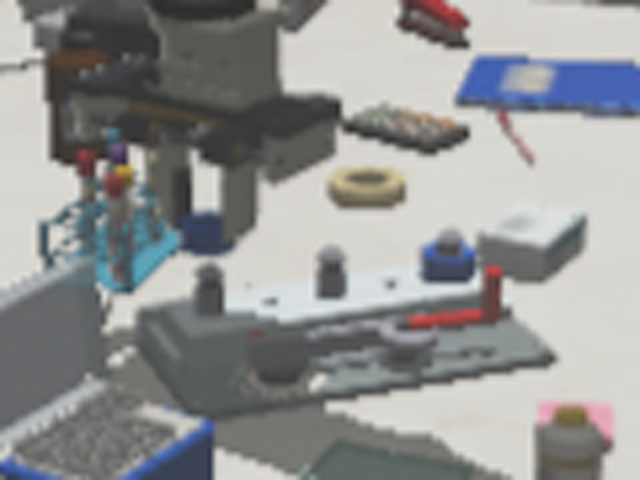

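The first roller is seated on the right spindle (449,260). The second, at (207,232), is above the left head (209,272). Before descending I turn the hand 20° to keep it away from the tube rack.

```bash
python3 -m creep '[[0,0,0,-1,0.3],[0,0,0,-1,0.3],[0,0,0,-1,0.3],[0,0,0,-1,0.3],[0,0,0,-1,0.3],[0,0,0.25,0,0.3],[0,0,0.3,0,0.3],[0,0,0.2,0,0.3],[0,0,0.2,0,0.3],[0,0,0,0,0.3]]'; python3 -c "
from h import *
go(.662,-.270,.0505)"
```

```text
clock: 28.72
position: [0.6615, -0.2712, 0.0609]
ee_rot: [-2.062, -2.368, 0.001]
force: [0.9, -0.9, 0.1]
width: 0.439
gripper_force: 20.0
at [ 0.6615 -0.2712  0.0609] yaw 97.92 t 28.73 w 0.439 F [ 0.9 -0.9  0.1] q7 0.23
TURN units 0.0  then SHIFT [0.028 0.017 0.261]
```

Almost no force, so it's well centred.

```bash
python3 -m creep '[[0,0,0.15,0,0.3],[0,0,0.1,0,0.3],[0,0,0,0,0.3],[0,0,0,0,0.58],[0,0,0,0,0.58],[0,0,-0.5,0,0.58],[0,0,-1,0,0.6],[0,0,-1,0,0.8],[0,0,0,0,0.8]]'; python3 -c "
from h import *
go(.50,.03,.16,13)"
```

```text
clock: 29.85
position: [0.6647, -0.2718, 0.1579]
ee_rot: [2.058, 2.364, 0.005]
force: [0.5, -0.3, -0.3]
width: 0.763
gripper_force: 0.0
at [ 0.6647 -0.2718  0.1579] yaw 97.91 t 29.85 w 0.763 F [ 0.5 -0.3 -0.3] q7 0.26
TURN units 21.23  then SHIFT [-2.314 -8.279 -0.053]
```

```bash
cat > rings.py <<'E'
from h import *
o={}
for n,c in(('top',[.0018,0,0]),('scene',[.0027,-.0032,0])):
    im=shot(n);P=cloud(im)+np.array(c);H,S,V=cols(im);X,Y,Z=P[...,0],P[...,1],P[...,2]
    print(n);blobs((X>.3)&(X<.72)&(Y>.02)&(Y<.45)&(im['z_map']>0)&(H>14)&(H<38)&(S>70)&(Z>.012)&(Z<.12),P,2)
    if n=='top':
        print('roller');blobs((H>95)&(H<130)&(S>100)&(X>.48)&(X<.7)&(Y<-.2)&(Z>.03)&(Z<.1),P,4)
E
python3 rings.py
```

```text
top
  n 3 mid [0.5254 0.212  0.0288] mean [0.5252 0.2124 0.03  ] ext [0.004 0.002 0.008] uv 212.3 207.7 zmax 0.0329
  n 3 mid [0.5129 0.2643 0.0374] mean [0.5133 0.2639 0.0375] ext [0.003 0.003 0.004] uv 197.7 210.3 zmax 0.0396
  n 3 mid [0.4797 0.104  0.0369] mean [0.4792 0.1045 0.0369] ext [0.003 0.003 0.003] uv 241.3 220.7 zmax 0.0383
  n 3 mid [0.468  0.1577 0.0356] mean [0.4674 0.1573 0.0353] ext [0.004 0.004 0.005] uv 226.7 223.7 zmax 0.0382
  n 4 mid [0.444  0.2643 0.0306] mean [0.4433 0.2641 0.0319] ext [0.004 0.005 0.009] uv 197.0 229.8 zmax 0.035
  n 2 mid [0.4231 0.3148 0.0348] mean [0.4231 0.3148 0.0348] ext [0.    0.002 0.005] uv 182.5 235.0 zmax 0.0375
roller
  n 27 mid [ 0.6619 -0.2637  0.0595] mean [ 0.6604 -0.2622  0.0604] ext [0.037 0.019 0.017] uv 344.0 172.3 zmax 0.0678
scene
  n 16 mid [0.4785 0.1057 0.0276] mean [0.4784 0.1058 0.0273] ext [0.005 0.008 0.024] uv 268.5 243.5 zmax 0.0397
  n 18 mid [0.4658 0.1588 0.0266] mean [0.4655 0.1586 0.0273] ext [0.007 0.006 0.025] uv 264.3 253.4 zmax 0.0391
  n 18 mid [0.5259 0.2129 0.0277] mean [0.5251 0.2134 0.0274] ext [0.006 0.01  0.025] uv 236.4 258.6 zmax 0.04
  n 20 mid [0.5121 0.2653 0.0265] mean [0.5123 0.2659 0.0281] ext [0.008 0.005 0.024] uv 230.6 269.6 zmax 0.0384
  n 21 mid [0.4411 0.2656 0.0256] mean [0.4404 0.2659 0.0273] ext [0.005 0.009 0.027] uv 254.3 276.4 zmax 0.0391
  n 26 mid [0.4224 0.3177 0.0267] mean [0.422  0.3174 0.0278] ext [0.006 0.006 0.026] uv 251.1 289.5 zmax 0.0397
```

```bash
python3 -m creep '[[0.5,0,0,1,1],[0.8,0,0,1,1],[0.8,0,0,1,1],[0.8,0,0,1,1],[0.8,-0.2,0,1,1],[0.6,-0.5,0,1,1],[0.6,-0.5,0,1,1],[0.5,-0.5,0,1,1],[0.3,-0.5,0,1,1],[0,-0.5,0,1,1],[-0.3,-0.5,0,1,1],[-0.3,-0.3,0,1,1]]' 25; python3 -m creep '[[0,0,0,1,1],[0,0,0,1,1],[0,0,0,1,1],[0,0,0,1,1],[0,0,0,1,1],[0,0,0,1,1],[0,0,0,1,1],[0,0,0,1,1],[0,0,0,1,1],[0,0,0,0.2,1]]'; python3 -c "
from h import *
go(.4726,.1316,.05,13)"
```

```text
clock: 31.45
position: [0.5441, -0.0143, 0.1512]
ee_rot: [-2.848, -1.324, 0.003]
force: [0.9, -0.9, -0.9]
width: 1.0
gripper_force: 0.0
clock: 32.7
position: [0.5452, -0.0147, 0.1514]
ee_rot: [3.121, 0.359, -0.002]
force: [-0.1, 0.8, 0.4]
width: 0.996
gripper_force: 0.0
at [ 0.5452 -0.0147  0.1514] yaw 13.11 t 32.7 w 0.996 F [-0.1  0.8  0.4] q7 -1.46
TURN units 0.03  then SHIFT [-0.945 -3.972  2.534]
```

```bash
python3 -m creep '[[-0.1,-0.4,0,0,1],[-0.2,-0.8,0.3,0,1],[-0.2,-0.8,0.5,0,1],[-0.2,-0.8,0.5,0,1],[-0.2,-0.8,0.5,0,1],[-0.05,-0.37,0.5,0,1],[0,0,0.2,0,1],[0,0,0,0,1]]'; python3 -c "
from h import *
go(.4726,.1316,.015,13)"; python3 rings.py | sed -n '/scene/,$p'
```

```text
clock: 33.7
position: [0.4725, 0.1308, 0.0517]
ee_rot: [3.12, 0.359, -0.001]
force: [0.2, -0.2, 0.6]
width: 1.0
gripper_force: 0.0
at [0.4725 0.1308 0.0517] yaw 13.14 t 33.7 w 1.0 F [ 0.2 -0.2  0.6] q7 -1.81
TURN units 0.03  then SHIFT [ 0.007 -0.018  0.918]
scene
  n 18 mid [0.4781 0.1078 0.0266] mean [0.478  0.1067 0.0261] ext [0.004 0.01  0.028] uv 268.5 244.0 zmax 0.0407
  n 20 mid [0.466  0.1591 0.0254] mean [0.4657 0.1592 0.0261] ext [0.006 0.006 0.025] uv 264.2 253.9 zmax 0.0378
  n 18 mid [0.5258 0.2131 0.0254] mean [0.5253 0.2131 0.0272] ext [0.007 0.007 0.024] uv 236.4 258.6 zmax 0.0372
  n 24 mid [0.513  0.2657 0.0262] mean [0.5119 0.2658 0.0268] ext [0.008 0.007 0.027] uv 230.7 270.0 zmax 0.0398
  n 22 mid [0.4402 0.2658 0.0258] mean [0.4403 0.2664 0.0279] ext [0.006 0.008 0.026] uv 254.3 276.4 zmax 0.0388
  n 26 mid [0.423  0.3164 0.0262] mean [0.4223 0.3168 0.0273] ext [0.008 0.006 0.026] uv 251.1 289.5 zmax 0.0393
```

Unmoved. I'll go down and squeeze.

```bash
python3 -m creep '[[0,-0.02,0.4,0,1],[0,0,0.4,0,1],[0,0,0.12,0,1],[0,0,0,0,1],[0,0,0,0,0.6],[0,0,0,0,0.4],[0,0,0,0,0.1],[0,0,0,0,0.1],[0,0,0,0,0.1],[0,0,0,0,0.1],[0,0,0,0,0.1]]' 25; python3 -c "
from h import *
go(.4726,.1316,.015,13)
print(readout.observe()['gripper_force'])"
```

```text
clock: 35.17
position: [0.4723, 0.1314, 0.0152]
ee_rot: [3.12, 0.358, -0.001]
force: [-2.4, -3.4, 5.1]
width: 0.287
gripper_force: 8.1
at [0.4723 0.1314 0.0152] yaw 13.09 t 35.17 w 0.287 F [-2.4 -3.4  5.1] q7 -1.83
TURN units 0.02  then SHIFT [ 0.008 -0.002  0.004]
8.060606271028519
```

```bash
python3 -m creep '[[0,0,0,0,0.1],[0,0,0,0,0.1],[0,0,0,0,0.1],[0,0,0,0,0.1]]'; python3 -m creep '[[0,0,-0.3,0,0.1],[0,0,-0.7,0,0.1],[0,0,-1,0,0.1],[0,0,-0.7,0,0.1],[0,0,0,0,0.1]]'; python3 -c "
from h import *
go(.630,-.278,.11,13)
im=shot('scene');cv2.imwrite('pics/g1.png',cv2.resize(im['pixels'][190:270,215:315],(640,512),interpolation=2))
"
```

```text
clock: 35.67
position: [0.4725, 0.1314, 0.0152]
ee_rot: [3.12, 0.358, -0.001]
force: [-0.8, -2.1, 5.3]
width: 0.172
gripper_force: 25.0
clock: 36.3
position: [0.4741, 0.133, 0.1257]
ee_rot: [-3.12, -0.359, -0.008]
force: [-0.2, 0.6, -0.2]
width: 0.174
gripper_force: 25.0
at [0.4741 0.133  0.1257] yaw 13.14 t 36.3 w 0.174 F [-0.2  0.6 -0.2] q7 -1.79
TURN units 0.03  then SHIFT [ 1.485 10.888  0.393]
```

View pics/g1.png

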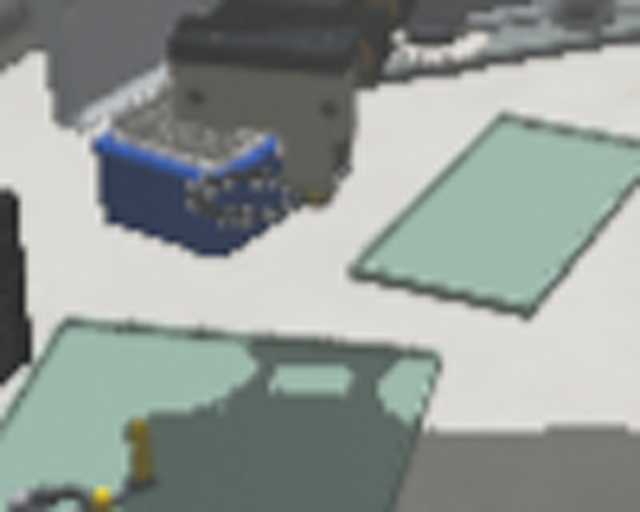

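```bash
cat > inhand.py <<'E'
from h import *
s=readout.observe();p=np.array(s['position']);a=np.radians(yaw(s))
for n,c in(('scene',[.0015,-.001,0]),('top',[.0018,0,0])):
    im=shot(n);q=cloud(im)[im['z_map']>0]+c-p
    x=q[:,0]*np.cos(a)+q[:,1]*np.sin(a);y=q[:,0]*np.sin(a)-q[:,1]*np.cos(a)
    m=(q[:,2]>-.02)&(q[:,2]<.003)&(x>.011)&(x<.08)&(abs(y)<.04)
    print(n,m.sum())
    if m.sum()>8:
        X,Y,Z=x[m]*1e3,y[m]*1e3,q[m,2]*1e3
        print(' x',np.sort(X)[[0,-3,-2,-1]].round(1),'z',np.median(Z).round(1))
        for lo in range(12,70,6):
            k=(X>=lo)&(X<lo+6)
            if k.any(): print('  ',lo,k.sum(),'y',Y[k].min().round(1),Y[k].max().round(1),'z',Z[k].mean().round(1))
E
python3 inhand.py
```

```text
scene 73
 x [11.3 58.9 59.5 59.7] z -6.6
   12 3 y -13.7 -8.6 z -7.9
   18 6 y -23.0 7.8 z -7.4
   24 7 y -24.0 15.9 z -6.6
   30 10 y -25.7 20.7 z -6.6
   36 11 y -29.0 21.0 z -6.8
   42 14 y -24.4 18.7 z -6.5
   48 13 y -18.4 8.9 z -6.4
   54 8 y -14.2 4.9 z -5.8
top 0
```

```bash
python3 - <<'E'
from h import *
s=readout.observe();p=np.array(s['position']);a=np.radians(yaw(s));im=load('scene')
q=cloud(im)[im['z_map']>0]+[.0015,-.001,0]-p
x=(q[:,0]*np.cos(a)+q[:,1]*np.sin(a))*1e3;y=(q[:,0]*np.sin(a)-q[:,1]*np.cos(a))*1e3;z=q[:,2]*1e3
print(p)
for lo in range(0,45,5):
    m=(z>lo)&(z<=lo+5)&(abs(x)<25)&(abs(y)<50)
    print(lo,m.sum(),'x',x[m].min().round(1),x[m].max().round(1),'y',y[m].min().round(1),y[m].max().round(1),'y p10',np.percentile(y[m],[10,90]).round(1))
E
```

```text
[0.47210408 0.13206092 0.1226631 ]
0 1 x -0.6 -0.6 y -7.7 -7.7 y p10 [-7.7 -7.7]
5 11 x -8.4 11.2 y -16.5 11.2 y p10 [-16.4   8.6]
10 12 x -9.3 12.6 y -23.6 20.0 y p10 [-21.5  11.1]
15 17 x -8.5 12.2 y -26.2 12.5 y p10 [-25.2   6.7]
20 11 x -8.7 11.5 y -26.7 -14.8 y p10 [-26.6 -22.3]
25 16 x -8.8 11.7 y -26.4 -14.8 y p10 [-26.  -22.6]
30 12 x -8.8 10.5 y -27.8 -14.4 y p10 [-26.4 -22.5]
35 4 x -8.8 4.9 y -26.6 -25.6 y p10 [-26.6 -25.9]Traceback (most recent call last):
  File "<stdin>", line 8, in <module>
    return umr_minimum(a, axis, None, out, keepdims, initial, where)
ValueError: zero-size array to reduction operation minimum which has no identity
```

```bash
python3 -m creep '[[0,0.4,-0.5,0,0.1],[0,0.9,-0.2,0,0.1],[0,0.95,0,0,0.1],[0,1,0,0,0.1],[0,1,0,0,0.1],[0,1,0,0,0.1],[0.2,1,0,0,0.1],[0.2,1,0,0,0.1],[0.2,1,0,0,0.1],[0.3,0.9,0,0,0.1],[0.3,0.8,0,0,0.1],[0.2,0.4,0,0,0.1]]'; python3 -m creep '[[0,0,0,0,0.1]]';python3 -c "
from h import *
go(.6316,-.2812,.108,13)"
```

```text
clock: 37.95
position: [0.6207, -0.2603, 0.1491]
ee_rot: [-3.121, -0.356, 0.004]
force: [0.2, 0.2, 0.6]
width: 0.175
gripper_force: 25.0
clock: 38.08
position: [0.6206, -0.2593, 0.1492]
ee_rot: [-3.121, -0.357, 0.004]
force: [0.5, -0.8, -0.8]
width: 0.172
gripper_force: 25.0
at [ 0.6206 -0.2593  0.1492] yaw 13.04 t 38.08 w 0.172 F [ 0.5 -0.8 -0.8] q7 -1.03
TURN units 0.01  then SHIFT [0.144 0.596 1.029]
```

```bash
python3 -m creep '[[0.1,0.4,0.2,0,0.1],[0.04,0.2,0.4,0,0.1],[0,0,0.4,0,0.1],[0,0,0,0,0.1],[0,0,0,0,0.1]]';python3 -c "
from h import *
go(.6316,-.2812,.108,13)"; python3 inhand.py; python3 -c "
from h import *
im=load('scene');cv2.imwrite('pics/h1.png',cv2.resize(im['pixels'][140:205,235:325],(720,520),interpolation=2))"
```

```text
clock: 38.7
position: [0.632, -0.28, 0.1112]
ee_rot: [-3.121, -0.36, -0.0]
force: [-0.7, 0.1, -0.4]
width: 0.168
gripper_force: 25.0
at [ 0.632  -0.28    0.1112] yaw 13.15 t 38.7 w 0.168 F [-0.7  0.1 -0.4] q7 -1.0
TURN units 0.04  then SHIFT [-0.018  0.028  0.08 ]
scene 41
 x [14.  56.9 59.8 61.1] z -6.6
   12 3 y -12.1 4.0 z -7.0
   18 4 y -22.6 5.6 z -7.2
   24 6 y -19.0 17.7 z -7.1
   30 4 y -27.4 15.4 z -5.9
   36 6 y -26.8 18.0 z -7.3
   42 6 y -24.3 19.3 z -6.3
   48 9 y -17.1 13.2 z -6.8
   54 2 y -6.6 -1.8 z -6.0
   60 1 y -1.1 -1.1 z -5.3
top 0
```

View pics/h1.png

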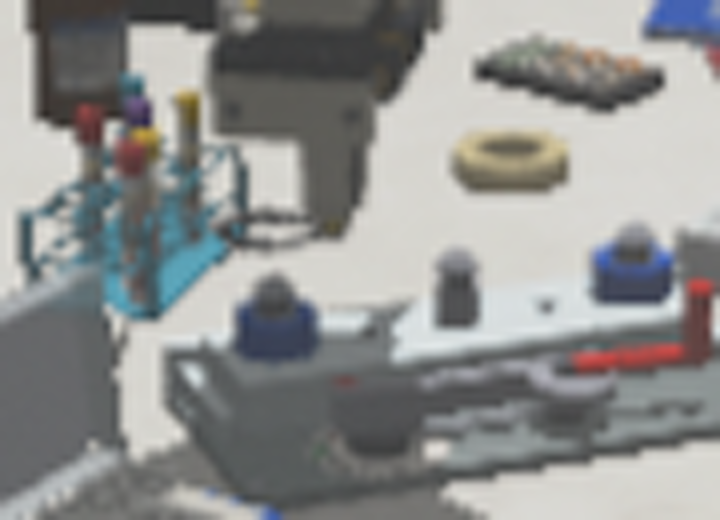

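The ring's opening (about (268,228)) hangs over the left head (274,285). The blue roller is seated there, and the right one is too. I'll correct by about 2 mm and descend in stages.

```bash
python3 -m creep '[[-0.035,0.043,0.2,0,0.1],[0,0,0.25,0,0.1],[0,0,0.2,0,0.1],[0,0,0.13,0,0.1],[0,0,0,0,0.1]]';python3 -c "
from h import *
go(.6308,-.2825,.0725,13)"
```

```text
clock: 39.42
position: [0.6308, -0.2823, 0.0793]
ee_rot: [-3.121, -0.359, 0.001]
force: [-0.4, 0.3, 0.2]
width: 0.172
gripper_force: 25.0
at [ 0.6308 -0.2823  0.0793] yaw 13.13 t 39.42 w 0.172 F [-0.4  0.3  0.2] q7 -1.0
TURN units 0.03  then SHIFT [-0.     0.006  0.17 ]
```

```bash
python3 -m creep '[[0,0,0.08,0,0.1],[0,0,0.08,0,0.1],[0,0,0,0,0.1]]'; python3 -c "
from h import *
go(.6308,-.2825,.0725,13)"
```

```text
clock: 39.8
position: [0.6309, -0.2824, 0.0733]
ee_rot: [-3.121, -0.359, 0.001]
force: [-0.2, -0.2, 0.2]
width: 0.171
gripper_force: 25.0
at [ 0.6309 -0.2824  0.0733] yaw 13.12 t 39.8 w 0.171 F [-0.2 -0.2  0.2] q7 -1.0
TURN units 0.03  then SHIFT [-0.002  0.002  0.02 ]
```

```bash
python3 -m creep '[[0,0,0.03,0,0.1],[0,0,0,0,0.3],[0,0,0,0,0.45],[0,0,0,0,0.6],[0,0,0,0,0.7],[0,0,0,0,0.8],[0,0,0,0,0.8],[0,0,0,0,0.8],[0,0,0,0,0.8]]'; python3 -c "
from h import *
go(.6308,-.2825,.0725,13)
im=shot('scene');cv2.imwrite('pics/h2.png',cv2.resize(im['pixels'][140:205,235:325],(720,520),interpolation=2))"
```

```text
clock: 40.92
position: [0.6307, -0.2827, 0.0722]
ee_rot: [3.121, 0.359, -0.001]
force: [-0.8, -0.3, 0.2]
width: 0.798
gripper_force: 0.0
at [ 0.6307 -0.2827  0.0722] yaw 13.11 t 40.92 w 0.798 F [-0.8 -0.3  0.2] q7 -1.0
TURN units 0.03  then SHIFT [ 0.004 -0.004 -0.006]
```

View pics/h2.png

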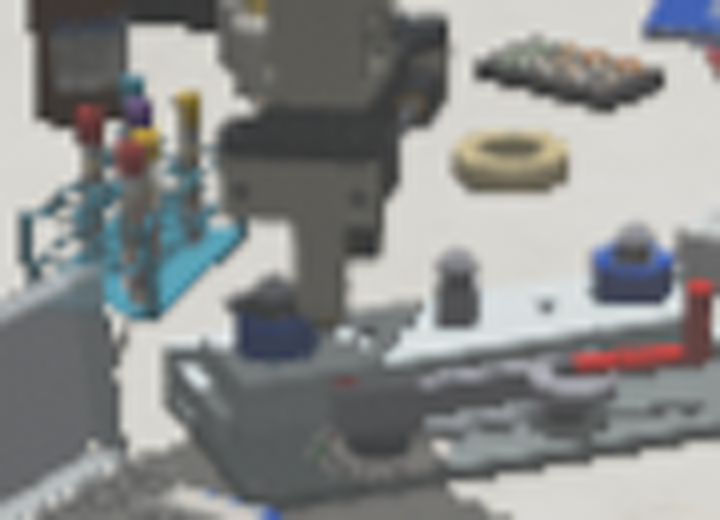

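The ring sits on the left roller under its head at (275,295), and the fingers are clear. That was my last picture (14), so I continue with numeric checks.

```bash
python3 -m creep '[[0,0,-0.3,0,0.8],[0,0,-0.7,0,0.8],[0,0,-1,0,0.8],[0,0,-0.5,-0.9,0.9],[-0.2,-0.6,0,-1,1],[-0.2,-1,0,0,1],[-0.2,-1,0,0,1],[-0.2,-1,0,0,1],[-0.3,-1,0,0,1],[-0.4,-1,0,0,1],[-0.4,-1,0,0,1],[-0.4,-1,0,0,1]]'; cat > chk.py <<'E'
from h import *
for n,c in(('top',[.0018,0,0]),('scene',[.0027,-.0032,0])):
    im=shot(n);P=cloud(im)+np.array(c);H,S,V=cols(im);X,Y,Z=P[...,0],P[...,1],P[...,2]
    print(n);blobs((X>.3)&(X<.72)&(Y>-.5)&(Y<.45)&~((abs(X-.357)<.03)&(abs(Y+.17)<.03))&(im['z_map']>0)&(H>14)&(H<38)&(S>70)&(Z>.012)&(Z<.12),P,2)
E
python3 chk.py; python3 -c "
from h import *
go(.4323,.2905,.05,20.8)"
```

```text
clock: 42.48
position: [0.4382, -0.0287, 0.1733]
ee_rot: [3.09, 0.565, 0.002]
force: [0.5, 0.7, -0.0]
width: 1.002
gripper_force: 0.0
top
  n 3 mid [ 0.6269 -0.2551  0.094 ] mean [ 0.6274 -0.2546  0.0938] ext [0.004 0.003 0.002] uv 343.3 179.3 zmax 0.0949
  n 2 mid [0.5248 0.2124 0.0375] mean [0.5248 0.2124 0.0375] ext [0.003 0.    0.003] uv 212.0 207.5 zmax 0.0389
  n 3 mid [0.5136 0.2649 0.033 ] mean [0.5139 0.2648 0.0329] ext [0.003 0.005 0.011] uv 197.7 210.3 zmax 0.0388
  n 4 mid [0.4439 0.2639 0.0347] mean [0.4431 0.2636 0.0342] ext [0.004 0.006 0.012] uv 197.0 229.8 zmax 0.0409
  n 4 mid [0.425  0.3146 0.028 ] mean [0.4243 0.3145 0.0289] ext [0.004 0.004 0.015] uv 183.0 234.8 zmax 0.0356
scene
  n 19 mid [ 0.638  -0.2817  0.0793] mean [ 0.6385 -0.2872  0.079 ] ext [0.025 0.063 0.033] uv 276.1 173.8 zmax 0.0957
  n 18 mid [0.5251 0.2134 0.0259] mean [0.5249 0.2138 0.0278] ext [0.007 0.007 0.024] uv 236.4 258.6 zmax 0.0379
  n 22 mid [0.5128 0.2658 0.0263] mean [0.5122 0.2659 0.027 ] ext [0.009 0.007 0.024] uv 230.6 270.0 zmax 0.0381
  n 21 mid [0.4408 0.2648 0.0256] mean [0.4405 0.2657 0.0271] ext [0.006 0.009 0.023] uv 254.3 276.4 zmax 0.0373
  n 27 mid [0.4226 0.316  0.0249] mean [0.4225 0.3166 0.0264] ext [0.007 0.007 0.025] uv 251.1 289.7 zmax 0.0376
at [ 0.4362 -0.0266  0.1731] yaw 20.98 t 42.58 w 0.997 F [ 0.1 -0.1  0.4] q7 -1.3
TURN units 0.04  then SHIFT [ 2.725 -7.446  3.078]
```

Pin tops are at 94 mm, as they should be (60 + 34), so the first ring is locked flat. Now the ring at (.432,.2905).

```bash
python3 -m creep '[[0.15,-0.5,0,0,1],[0.33,-0.9,0,0,1],[0.33,-0.9,0,0,1],[0.33,-0.9,0,0,1],[0.33,-0.9,0.2,0,1],[0.33,-0.9,0.4,0,1],[0.33,-0.9,0.5,0,1],[0.33,-0.9,0.6,0,1],[0.26,-0.65,0.6,0,1],[0,0,0.5,0,1],[0,0,0.28,0,1],[0,0,0,0,1]]'; python3 -c "
from h import *
go(.4325,.2905,.015,20.8)"
```

```text
clock: 44.08
position: [0.4354, 0.2868, 0.0489]
ee_rot: [3.09, 0.563, -0.001]
force: [0.1, -1.2, -0.4]
width: 1.001
gripper_force: 0.0
at [0.4354 0.2868 0.0489] yaw 20.67 t 44.08 w 1.001 F [ 0.1 -1.2 -0.4] q7 -2.08
TURN units -0.03  then SHIFT [-0.036 -0.111  0.848]
```

```bash
python3 -m creep '[[-0.035,-0.11,0.2,0,1],[0,0,0.4,0,1],[0,0,0.24,0,1],[0,0,0,0,1],[0,0,0,0,0.6],[0,0,0,0,0.4],[0,0,0,0,0.1],[0,0,0,0,0.1],[0,0,0,0,0.1],[0,0,0,0,0.1],[0,0,0,0,0.1],[0,0,0,0,0.1]]' 25; python3 -m creep '[[0,0,0,0,0.1],[0,0,0,0,0.1],[0,0,0,0,0.1]]'; python3 -c "
from h import *
go(.4325,.2905,.015,20.8)"
```

```text
clock: 45.58
position: [0.4322, 0.2904, 0.0156]
ee_rot: [3.089, 0.564, -0.001]
force: [-2.7, -4.0, 7.7]
width: 0.174
gripper_force: 18.7
clock: 45.95
position: [0.4322, 0.2904, 0.0157]
ee_rot: [3.089, 0.564, -0.001]
force: [-1.3, -4.3, 6.5]
width: 0.172
gripper_force: 25.0
at [0.4322 0.2904 0.0157] yaw 20.69 t 45.95 w 0.172 F [-1.3 -4.3  6.5] q7 -2.11
TURN units -0.03  then SHIFT [ 0.009 -0.     0.017]
```

```bash
python3 -m creep '[[0,0,-0.3,0,0.1],[0,0,-0.7,0,0.1],[0,0,-1,0,0.1],[0,0,-1,0,0.1],[-0.1,0.5,-0.3,0,0.1],[-0.25,0.95,0,0,0.1],[-0.25,1,0,0,0.1],[-0.25,1,0,0,0.1],[-0.25,1,0,0,0.1],[-0.25,1,0,0,0.1],[-0.25,1,0,0,0.1],[-0.25,1,0,0,0.1]]'; python3 -m creep '[[-0.25,1,0,0,0.1],[-0.25,1,0,0,0.1],[-0.25,1,0,0,0.1],[-0.25,1,0,0,0.1],[-0.25,1,0,0,0.1],[-0.25,1,0,0,0.1],[-0.25,1,0,-0.5,0.1],[-0.25,0.9,0,-1,0.1],[0,0.7,0,-1,0.1],[0,0.3,0,-1,0.1],[0,0,0,-1,0.1],[0,0,0,-1,0.1]]'; python3 -c "
from h import *
go(.504,-.428,.111,45)"
```

```text
clock: 47.45
position: [0.4689, -0.0147, 0.1483]
ee_rot: [-3.09, -0.566, -0.002]
force: [1.0, -0.6, 0.1]
width: 0.171
gripper_force: 25.0
clock: 48.95
position: [0.5259, -0.3727, 0.1481]
ee_rot: [2.924, 1.148, 0.001]
force: [-0.5, 0.3, -0.5]
width: 0.173
gripper_force: 25.0
at [ 0.5259 -0.3727  0.1481] yaw 42.86 t 48.95 w 0.173 F [-0.5  0.3 -0.5] q7 -0.36
TURN units -0.53  then SHIFT [-1.365  0.59   0.928]
```

```bash
python3 -m creep '[[0,0,0,-0.5,0.1],[-0.5,0.2,0,0,0.1],[-0.6,0.3,0.2,0,0.1],[-0.27,0.09,0.4,0,0.1],[0,0,0.3,0,0.1],[0,0,0,0,0.1],[0,0,0,0,0.1]]'; python3 -c "
from h import *
go(.504,-.428,.0725,45)"; python3 inhand.py; python3 - <<'E'
from h import *
im=load('scene');P=cloud(im)+[.0015,-.001,0];H,S,V=cols(im);X,Y,Z=P[...,0],P[...,1],P[...,2]
blobs((np.hypot(X-.5275,Y+.4045)<.03)&(Z>.0655)&(Z<.082),P,3)
blobs((np.hypot(X-.5275,Y+.4045)<.035)&(Z>.03)&(Z<.07)&(H>95)&(H<130)&(S>100),P,3)
E
```

```text
clock: 49.82
position: [0.504, -0.427, 0.1117]
ee_rot: [-2.904, -1.197, -0.001]
force: [0.6, 0.4, 0.1]
width: 0.172
gripper_force: 25.0
at [ 0.504  -0.427   0.1117] yaw 44.81 t 49.83 w 0.172 F [0.6 0.4 0.1] q7 -0.25
TURN units -0.05  then SHIFT [-0.019  0.018  0.98 ]
scene 34
 x [12.8 56.7 58.4 61.1] z -6.6
   12 4 y -8.2 1.8 z -7.1
   18 3 y 1.1 9.4 z -4.5
   24 3 y -12.8 18.9 z -8.2
   30 5 y -17.8 21.6 z -9.2
   36 2 y -14.5 14.9 z -6.3
   42 7 y -26.4 21.8 z -6.5
   48 5 y -20.4 10.6 z -6.9
   54 4 y -12.3 -0.6 z -5.9
   60 1 y -6.8 -6.8 z -7.2
top 42
 x [25.  57.5 59.1 59.7] z -7.0
   24 4 y -19.1 20.4 z -9.8
   30 7 y -22.3 20.2 z -7.8
   36 5 y -21.4 16.2 z -4.7
   42 10 y -20.5 20.1 z -7.0
   48 7 y -15.0 13.3 z -6.4
   54 9 y -6.6 7.3 z -7.3
  n 18 mid [ 0.5282 -0.4007  0.0731] mean [ 0.5265 -0.4004  0.0742] ext [0.019 0.021 0.013] uv 313.6 169.0 zmax 0.0796
```

```bash
python3 -m creep '[[0,0.04,0.2,0,0.1],[0,0,0.25,0,0.1],[0,0,0.2,0,0.1],[0,0,0.13,0,0.1],[0,0,0,0,0.1]]';python3 -c "
from h import *
go(.505,-.428,.0725,45)"
```

```text
clock: 50.55
position: [0.504, -0.429, 0.0797]
ee_rot: [-2.905, -1.195, 0.001]
force: [-0.5, -1.0, -0.8]
width: 0.173
gripper_force: 25.0
at [ 0.504  -0.429   0.0797] yaw 44.72 t 50.55 w 0.173 F [-0.5 -1.  -0.8] q7 -0.25
TURN units -0.07  then SHIFT [0.036 0.    0.18 ]
```

```bash
python3 -m creep '[[0,0,0.09,0,0.1],[0,0,0.085,0,0.1],[0,0,0,0,0.1]]'; python3 -c "
from h import *
go(.505,-.428,.0727,45)"
```

```text
clock: 50.92
position: [0.5043, -0.4292, 0.0732]
ee_rot: [-2.905, -1.195, 0.0]
force: [0.9, 0.1, 0.6]
width: 0.169
gripper_force: 25.0
at [ 0.5043 -0.4292  0.0732] yaw 44.72 t 50.92 w 0.169 F [0.9 0.1 0.6] q7 -0.25
TURN units -0.07  then SHIFT [ 0.034 -0.008  0.013]
```

Release, lift, and move the hand clear.

```bash
python3 -m creep '[[0,0,0.02,0,0.1],[0,0,0,0,0.3],[0,0,0,0,0.45],[0,0,0,0,0.6],[0,0,0,0,0.7],[0,0,0,0,0.8],[0,0,0,0,0.8],[0,0,0,0,0.8],[0,0,0,0,0.8]]'; python3 -m creep '[[0,0,-0.3,0,0.8],[0,0,-0.7,0,0.8],[0,0,-1,0,0.8],[0,0,-1,0,0.8],[-0.5,0,-0.5,0,0.8],[-0.8,0.5,0,0,0.8],[-1,0.3,0,0,0.8],[-1,0,0,0,0.8],[-0.5,0,0,0,0.8],[0,0,0,0,0.8]]'; sed -i 's/,P,2)$/,P,1)/' chk.py; python3 chk.py; python3 - <<'E'
from h import *
print(readout.observe()['position'])
im=load('top');P=cloud(im)+[.0018,0,0];X,Y,Z=P[...,0],P[...,1],P[...,2];H,S,V=cols(im)
for c in((.662,-.2705),(.5275,-.4045)):
    m=(np.hypot(X-c[0],Y-c[1])<.05)
    print(c,'blue');blobs(m&(H>95)&(H<130)&(S>90),P,4)
    q=P[m&(np.hypot(X-c[0],Y-c[1])>.0125)&(np.hypot(X-c[0],Y-c[1])<.018)];print('ring band z',np.median(q[:,2]),np.percentile(q[:,2],[20,80]))
m=(np.hypot(X-.593,Y+.244)<.026)&(Z>.035)&(Z<.06);a=P[m][:,:2];l,v=np.linalg.eigh(np.cov(a.T));print('wing',np.degrees(np.arctan2(*v[::-1,1]))%180)
print('pin');blobs((X>.44)&(X<.50)&(Y>-.385)&(Y<-.32)&(Z>.055)&(Z<.1),P,3)
E
```

```text
clock: 52.05
position: [0.5041, -0.4295, 0.0725]
ee_rot: [2.905, 1.195, -0.0]
force: [-0.8, -0.2, -0.3]
width: 0.801
gripper_force: 0.0
clock: 53.3
position: [0.4177, -0.5597, 0.213]
ee_rot: [2.906, 1.192, -0.0]
force: [0.3, 0.3, -0.3]
width: 0.8
gripper_force: 0.0
top
  n 1 mid [ 0.6437 -0.3059  0.0953] mean [ 0.6437 -0.3059  0.0953] ext [0. 0. 0.] uv 358.0 175.0 zmax 0.0953
  n 1 mid [0.6239 0.4413 0.0791] mean [0.6239 0.4413 0.0791] ext [0. 0. 0.] uv 147.0 177.0 zmax 0.0791
  n 1 mid [0.6319 0.1487 0.0883] mean [0.6319 0.1487 0.0883] ext [0. 0. 0.] uv 229.0 176.0 zmax 0.0883
  n 1 mid [0.6219 0.2756 0.0883] mean [0.6219 0.2756 0.0883] ext [0. 0. 0.] uv 193.0 178.0 zmax 0.0883
  n 1 mid [0.6225 0.2544 0.0879] mean [0.6225 0.2544 0.0879] ext [0. 0. 0.] uv 199.0 178.0 zmax 0.0879
  n 1 mid [0.6231 0.1495 0.0784] mean [0.6231 0.1495 0.0784] ext [0. 0. 0.] uv 229.0 179.0 zmax 0.0784
  n 3 mid [ 0.6279 -0.2555  0.0913] mean [ 0.6281 -0.2551  0.0904] ext [0.004 0.003 0.007] uv 343.3 179.3 zmax 0.0946
  n 1 mid [0.6218 0.1581 0.0658] mean [0.6218 0.1581 0.0658] ext [0. 0. 0.] uv 227.0 180
[... 1411 characters left out ...]
98  0.06  ] ext [0.027 0.02  0.023] uv 343.3 173.2 zmax 0.072
  n 10 mid [ 0.6638 -0.2859  0.063 ] mean [ 0.6633 -0.2859  0.0619] ext [0.025 0.005 0.012] uv 350.6 171.5 zmax 0.0689
ring band z 0.06238028568532006 [0.05671934 0.06610121]
(0.5275, -0.4045) blue
  n 11 mid [ 0.5353 -0.4137  0.0609] mean [ 0.5387 -0.4161  0.0608] ext [0.019 0.02  0.012] uv 387.1 206.5 zmax 0.0667
  n 25 mid [ 0.5223 -0.3974  0.0597] mean [ 0.52   -0.3954  0.06  ] ext [0.022 0.021 0.015] uv 381.3 211.6 zmax 0.0674
ring band z 0.062078141333302805 [0.05806849 0.06588468]
wing 30.91770662189066
pin
  n 16 mid [ 0.4746 -0.3523  0.0672] mean [ 0.4744 -0.3516  0.0702] ext [0.013 0.012 0.019] uv 369.8 223.9 zmax 0.0765
```

Both rings measure fully contracted: the eyes are 53–55 mm apart, about 28 mm from the spindle axis, with tops at 94 mm. The nut and lever are unchanged.

```bash
python3 -c "
from cell import sign_off
print(sign_off())"
```

```text
the job is handed in; nothing more can be done
None
```

The job is handed in: the nut is on its mark, the lever is clamped fully over, and both rollers present (the third was absent) sit on the left and right spindles, each locked by a snap ring; I kept clear of the bottle, stapler and carton but did not re-measure them.

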